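Job card on the easel, spring clip held open over its top edge

ROBOT

A 7-joint arm with a two-finger parallel gripper is mounted at the origin on a cart in front of the work surface, level with it; the furniture and walls round the work are solid. World frame = base frame: x ahead of the robot, y to its left, z up, the work surface at z = 0. Lengths are in m, angles in rad, forces in N, time in s.
With the tool pointing down it reaches from about 0.4 to 0.85 m from the base axis. Payload 4.4 kg.
Tool frame: the origin (TCP) lies midway between the tips of the shut fingers; the grasp point (between the pads) lies 19 mm behind it; z points along the fingers, y is the line along which they close (so a half turn about z gives the same grasp; the last joint's range is limited). The gripper opens to 94 mm and grips with 3 to 60 N. Pads are 16 mm wide; open, the fingers measure 119 mm over their backs; the gripper's body (75 mm by 177 mm) begins 78 mm behind the grasp point.
Start: joints at [1.156, 0.628, 0.038, 1.517, -0.027, 0.996, -0.02], TCP at [0.222, -0.611, 0.171] pointing down, gripper open.
Joint ranges: [-3.06, 3.06], [-0.37, 2.12], [-1.25, 1.32], [0.18, 2.47], [-1.1, 4.24], [0.23, 1.98], [-2.94, 2.94]. Speed limits (rad/s): [2.57, 2.57, 3.14, 3.14, 3.14, 3.14, 3.14].

INTERFACE

Orientations are given as a rotation vector (axis times angle).
In Python, from cell import env, viewer, job, models gives the robot as it stands.
- The arm moves only by the shell command python3 -m handwheel 'ROWS'. ROWS is JSON, a list of rows, each an object with "offset": the shift along the world's x, y, z each as a share of 120 mm, from -1 to 1, a list of three; "delta_rot": the turn, a rotation vector about the world's x, y, z each as a share of 180 degrees, from -1 to 1, a list of three; "gripper": the opening, from -1 (shut) to 1 (fully open). In form: [{"offset": [tx, ty, tz], "delta_rot": [rx, ry, rz], "gripper": gripper}, ...]. A call has exactly 10 rows; each row is the pose to reach, as a shift and turn from the pose commanded when the call began, turning the shorter way round; what a row does not reach only later rows make up. A row lasts 1/12 s, in which the tool goes at most 41.7 mm and 7.16 degrees, less where a joint would pass 70% of its speed; a pose out of reach is approached as far as the arm can. A call with a number of a shift or a turn outside -1 to 1 is refused whole. A call with a gripper value outside its range is refused whole. The fingers move at their own pace and stop on an object; the grip force is fixed at half the most. Time passes only in rows, so rows that repeat a pose let the fingers close, or fill a call up. It gives the time, the measured TCP pose, the force, the opening and the grip force at its end, in the units of the state.
- env.sense(): the state, without advancing time (a new reading comes with each control period).
- viewer.camera(name): name is "scene" or "side" or "wrist"; returns the picture (480x640x3 uint8, red, green, blue); there is no depth.
- viewer.camera_model(name): a dict with "fx", "fy", "cx", "cy" (pixels), "T" (4x4, takes a point from camera to world coordinates). Camera axes: x right, y down, z forward; pixel columns grow to the right and rows downward; lengths in m; the calibration is good to about 2 mm. A picture is of the moment at which its call begins: read the wrist's pose just before it. camera_model takes no time and is no camera call; for the wrist camera it gives the pose at the moment of the call.
- job.close_job(): hands the job in; it is judged then, once.
Trained networks look in the newest picture that a camera, given by its name, has taken for a name from the list of things; names that differ only in an ending like _2 or _b are one class to them, and where a whole thing is asked for, a point or a joint stands for the part that bears it (a point fixed in the world has none). Each returns a list of dicts, best first, with "confidence" (0 to 1); they miss things now and then, are a little off and sometimes report something else, mostly with a low value. They report only what shows in the picture. A call takes as long as a camera call. They do not tell look-alikes from the thing itself.
- models.recognise(query, camera): "bbox" ([left, top, right, bottom] in pixels, round what is visible of it).
- models.spot_point(query, camera): "location" ([column, row] in pixels: a listed point, or the origin of a listed thing).
The state is a dict: "clock": time; "joint_pos": joint angles; "joint_velocities": joint speeds; "tau": joint torques, N m; "tool_pos": TCP position; "orientation": TCP orientation; "contact_force": force on the tool from outside, world axes, zero at the start; "wrist_torque": the same for the moment, N m; "opening": finger opening in m; "grip_force": force on a finger pad.
Only numpy, scipy, OpenCV 4.12 (cv2) and the standard library are available. Lean on these libraries where they do the work, as an engineer would, in place of code of your own. Each camera call takes 0.05 s, during which the arm holds its last target. There are 200 camera calls.

TASK

Take the job card out of its slotted block and stand it in the middle of the easel's narrow ledge, printed side out, leaning back on the rest, and let go of it. Then squeeze the spring clip off the tray's front wall and bring it down over the middle of the card's top edge so that its spread jaws reach a good centimetre down on either side of the card without touching it. Finish like that, holding the clip squeezed wide open, so that I can slip the inspection sheet in under the front jaw; leave the loose castings on the bench, the tape roll and the tally counter where they are.

Things in the scene. Friction and masses are not known exactly. Their poses are not given: they have to be found in the camera images.
- easel: Grey steel desk easel, fixed; base plate 116 x 130 x 6 mm. Stands on 7 mm feet; origin under the base, at the middle of its front edge, x away from the robot, z up. It carries the sloped rest.
- rest: The easel's sloped rest: plate 100 mm wide, 4 thick, 90 high, leaning back 0.30 rad, with a narrow ledge at its foot. Origin in the corner of ledge top and rest face, mid-width, 62 mm above the bench. z runs up the face, x is normal to it, into the plate, away from the robot; y along the ledge. The ledge is clear from x = -18 mm to 0; a lip there, 4 mm thick, stands 6 mm above it.
- block: Fixed hardwood block 90 x 150 x 38 mm with two slots for cards, 10 mm wide, 28 deep, running along its y at x = -20 mm (holds the card) and x = +20 mm (empty). On 7 mm feet; origin at the centre of the underside, z up, x away from the robot.
- card: Job card, loose, about 0.12 kg: plywood 8 mm thick (x), 110 wide (y), 140 high (z), a ruled white sheet on its front (-x), top 34 mm bare. Starts upright in the block's front slot, front to the robot, foot 17 mm above the bench. Origin at the centre of its lower edge, z to its top edge.
- card_face (a point): Middle of the card's printed front face, 4 mm in front of its mid-plane and 70 mm above its lower edge.
- tray: Fixed open wooden tray of castings, 150 x 200 x 60 mm, walls 5 mm. On 7 mm feet; origin at the centre of the underside, z up, x away from the robot. The clip is parked on its front wall (centre x = -72.5 mm). The castings in it belong to it and lie 25 mm or more behind that wall, below its top.
- clip: Steel spring clip, loose, 0.09 kg, hinged like a clothes peg; this body is its -x half with the 14 mm spring barrel. Origin on the hinge pin at mid-width, y along the pin. Parked: upright (z up), barrel resting on the tray wall, pin 74 mm above the bench and along the wall. Flat handles 26 mm wide rise 50 mm above the pin, splayed to 54 mm overall at their ends; jaws reach 42 mm below it.
- clip_jaw (a joint): Opening of the clip, rad; grows as the handles are squeezed. 0 parked on the 5 mm wall, -0.12 shut, 0.70 at the stop: handles then parallel, 17 mm over all, ends 56 mm above the pin, jaws 32 mm apart, lips 38 mm below the pin. Each half turns by half of it. Spring: 0.26 N m parked, 0.51 N m at the stop, or 14 N at mid-handle.
- lip_a (a point): Centre of the rolled lip (5 mm thick, 46 mm long, along the pin) at the end of the jaw on the clip's -x half, 40 mm from the pin.
- lip_b (a point): Centre of the same lip on the other half (+x side).
- elbow: Loose raw aluminium elbow casting, 65 x 74 x 50 mm, a bystander; origin under its centre.
- linkarm: Loose raw aluminium lever-arm casting, 30 x 91 x 21 mm, lying outside the tray, a bystander; origin under its centre.
- tape: Loose roll of masking tape, 86 mm across, 24 mm high, a bystander; origin under its centre.
- counter: Loose round white hand tally counter with a push button on top, 42 mm across, 36 mm high, a bystander; origin under its centre.
Not all that is in view belongs to the job. What is shaped like the clip but purple is not meant.

How it is judged:
By the outcome, as a careful person would: the job done as asked, in the order asked, and still so for the second after the job is handed in, while the arm keeps its last pose, push and grip.
It also fails if it takes over 61 s, if anything falls off the work surface, if the arm or the gripper's body presses on something with over 40 N, if the wrist force passes 120 N, or if a joint passes its speed limit or range.

## Working session

There is one attempt and no reset: what is moved stays moved. The work goes in short steps, Python scripts to look and compute and a shell command to move; the robot and the scene stay as the last step left them, time stands still between calls to the robot, and variables do not carry over. Pictures are saved under pics/ and viewed, at most 10 in all, crops included, and the job is handed in when it is done.

```bash
ls; mkdir -p pics; cat > h.py <<'E'
import numpy as np, cv2
from scipy.spatial.transform import Rotation as R
from cell import env, viewer, job, models
def snap(c,name=None):
    im=viewer.camera(c); 
    if name: cv2.imwrite(f'pics/{name}.png',im[:,:,::-1])
    return im, viewer.camera_model(c)
def ray(m,p):
    d=m['T'][:3,:3]@np.array([(p[0]-m['cx'])/m['fx'],(p[1]-m['cy'])/m['fy'],1]); return m['T'][:3,3],d/np.linalg.norm(d)
def onz(m,p,z):
    o,d=ray(m,p); return o+d*(z-o[2])/d[2]
def proj(m,X):
    X=np.atleast_2d(X); T=np.linalg.inv(m['T']); c=X@T[:3,:3].T+T[:3,3]
    return np.c_[m['fx']*c[:,0]/c[:,2]+m['cx'],m['fy']*c[:,1]/c[:,2]+m['cy']]
def tri(obs):
    A=0;b=0;
    for m,p in obs:
        o,d=ray(m,p);P=np.eye(3)-np.outer(d,d);A=A+P;b=b+P@o
    return np.linalg.solve(A,b)
E
python3 - <<'E'
from h import *
for c in['scene','side']:
    im,m=snap(c,c); m={k:np.array(v) for k,v in m.items()}
    print(c,m['T'][:3].round(3).tolist(),m['fx'])
    for q in['rest','block','card','card_face','tray','clip','lip_a','easel']:
        for d in models.spot_point(q,c)[:3]: print(q,np.round(d['location']).tolist(),round(d['confidence'],2),end=' | ')
        print()
print(env.sense())
E
```

```text
pics
scene [[-0.745, -0.5, 0.441, -0.076], [-0.667, 0.574, -0.476, 0.832], [-0.015, -0.649, -0.761, 1.092]] 497.9161711085388
rest [374.0, 212.0] 0.56 | 
block [418.0, 163.0] 0.83 | 
card [425.0, 161.0] 0.63 | 

tray [292.0, 276.0] 0.91 | tray [353.0, 259.0] 0.68 | 
clip [203.0, 343.0] 0.95 | clip [304.0, 286.0] 0.86 | clip [188.0, 381.0] 0.62 | 
lip_a [207.0, 349.0] 0.76 | lip_a [305.0, 295.0] 0.61 | lip_a [190.0, 391.0] 0.59 | 
easel [380.0, 227.0] 0.63 | 
side [[-0.999, 0.021, -0.031, 0.552], [0.037, 0.654, -0.756, 1.343], [0.004, -0.756, -0.654, 1.083]] 560.5870576673285
rest [313.0, 203.0] 0.9 | 
block [298.0, 164.0] 0.89 | 
card [302.0, 158.0] 0.47 | 
card_face [302.0, 140.0] 0.54 | 
tray [301.0, 287.0] 0.74 | tray [336.0, 246.0] 0.73 | 
clip [304.0, 369.0] 0.85 | clip [333.0, 406.0] 0.71 | clip [337.0, 276.0] 0.51 | 
lip_a [331.0, 415.0] 0.82 | lip_a [335.0, 289.0] 0.78 | lip_a [302.0, 379.0] 0.62 | 
easel [325.0, 214.0] 0.62 | 
{'clock': 0.9, 'joint_pos': array([ 1.15620478,  0.62839368,  0.03853458,  1.51739059, -0.02701424,
        0.9963073 , -0.02001075]), 'joint_velocities': array([ 6.43147392e-04,  2.94996463e-04,  5.71857511e-04,  6.32030631e-04,
        1.51827852e-03,  1.72343000e-03, -8.08007702e-05]), 'tau': array([ 3.83341812e-04, -5.49576080e+01,  1.14314038e+00, -1.86945659e+01,
       -5.23341761e-02,  1.57595199e-02,  2.89408706e-05]), 'tool_pos': array([ 0.22216414, -0.61087419,  0.17058617]), 'orientation': array([3.09394482e+00, 5.44994776e-01, 4.99294525e-05]), 'contact_force': array([-0.58959433,  0.260993  , -0.62639519]), 'wrist_torque': array([ 0.05846191, -0.04396074,  0.00549425]), 'grip_force': 0.0, 'opening': 0.0937957068994876}
```

View pics/scene.png

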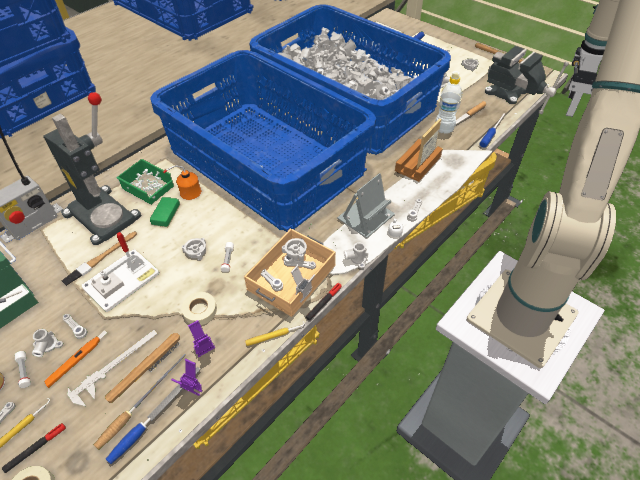

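View pics/side.png

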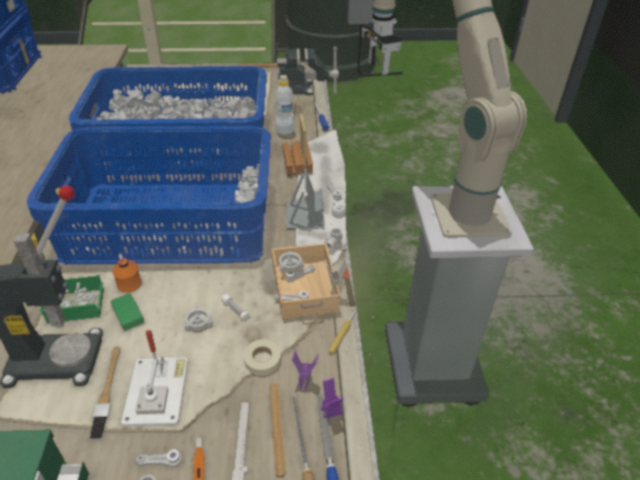

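Clip candidates in the scene view: purple at (203,343), purple at (188,381), and a steel one at (304,286) on the tray's front wall. I choose the steel one and will check it in a close crop.

```bash
python3 - <<'E'
from h import *
S=viewer.camera_model('scene');D=viewer.camera_model('side')
for n,a,b in[('rest',(374,212),(313,203)),('block',(418,163),(298,164)),('card',(425,161),(302,158)),('tray',(292,276),(301,287)),('clip',(304,286),(337,276)),('lip',(305,295),(335,289)),('easel',(380,227),(325,214))]:
    X=tri([(S,a),(D,b)]); print(n,X.round(3),(proj(S,X)-a).round(1))
im,_=snap('scene'); a=cv2.resize(im[225:325,230:350],None,fx=4.5,fy=4.5,interpolation=2)[:,:,::-1]
b=cv2.resize(im[110:270,320:480],None,fx=2.8,fy=2.8,interpolation=2)[:,:,::-1]
o=np.zeros((900,540,3),np.uint8);o[:450]=a;o[450:898,:448]=b;cv2.imwrite('pics/c1.png',cv2.resize(o,(360,600),interpolation=3))
E
```

```text
rest [ 0.484 -0.008  0.047] [[ 0.  -1.2]]
block [ 0.527 -0.303  0.003] [[-0.1  1.6]]
card [ 0.511 -0.318  0.014] [[-0.   0.7]]
tray [ 0.529  0.292 -0.004] [[ 0.  -0.3]]
clip [0.439 0.336 0.079] [[ 0. -0.]]
lip [0.443 0.331 0.029] [[-0.   0.5]]
easel [0.448 0.007 0.017] [[ 0.  -0.5]]
```

View pics/c1.png

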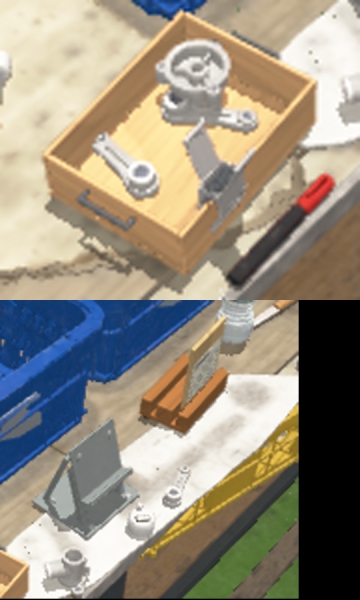

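The steel clip sits on the tray's front wall, crop (225,175). The card's in the front slot of the block, and the easel, counter and link arm are all visible. I'll move up over the block next.

```bash
python3 -m handwheel '[{"offset":[0.1,0.1,0.2],"delta_rot":[0,0,0.02],"gripper":1},{"offset":[0.2,0.2,0.4],"delta_rot":[0,0,0.04],"gripper":1},{"offset":[0.3,0.3,0.6],"delta_rot":[0,0,0.06],"gripper":1},{"offset":[0.4,0.4,0.8],"delta_rot":[0,0,0.08],"gripper":1},{"offset":[0.5,0.5,1],"delta_rot":[0,0,0.1],"gripper":1},{"offset":[0.6,0.6,1],"delta_rot":[0,0,0.12],"gripper":1},{"offset":[0.7,0.7,1],"delta_rot":[0,0,0.14],"gripper":1},{"offset":[0.8,0.8,1],"delta_rot":[0,0,0.16],"gripper":1},{"offset":[0.9,0.9,1],"delta_rot":[0,0,0.18],"gripper":1},{"offset":[1,1,1],"delta_rot":[0,0,0.2],"gripper":1}]'
python3 -m handwheel '[{"offset":[0.1,0.1,0.1],"delta_rot":[0,0,0.02],"gripper":1},{"offset":[0.2,0.2,0.2],"delta_rot":[0,0,0.04],"gripper":1},{"offset":[0.3,0.3,0.3],"delta_rot":[0,0,0.06],"gripper":1},{"offset":[0.4,0.4,0.4],"delta_rot":[0,0,0.08],"gripper":1},{"offset":[0.5,0.5,0.5],"delta_rot":[0,0,0.1],"gripper":1},{"offset":[0.6,0.6,0.6],"delta_rot":[0,0,0.12],"gripper":1},{"offset":[0.7,0.7,0.6],"delta_rot":[0,0,0.14],"gripper":1},{"offset":[0.8,0.8,0.6],"delta_rot":[0,0,0.16],"gripper":1},{"offset":[0.9,0.9,0.6],"delta_rot":[0,0,0.18],"gripper":1},{"offset":[1,1,0.6],"delta_rot":[0,0,0.19],"gripper":1}]'
python3 - <<'E'
from h import *
im,m=snap('wrist','w1'); print(np.round(m['T'],3).tolist(),m['fx']); np.save('w1.npy',m['T'])
for q in['card','block','rest']:
    for d in models.spot_point(q,'wrist')[:3]: print(q,np.round(d['location']).tolist(),round(d['confidence'],2))
print(env.sense()['joint_pos'].round(2))
E
```

```text
clock: 1.78
tool_pos: [0.3427, -0.4902, 0.2908]
orientation: [2.772, 1.478, 0.0]
contact_force: [-0.1, -0.2, -0.3]
opening: 0.0938
grip_force: 0.0
clock: 2.62
tool_pos: [0.4626, -0.3703, 0.3627]
orientation: [2.215, 2.227, -0.0]
contact_force: [-0.4, 0.0, -0.3]
opening: 0.0938
grip_force: 0.0
[[1.0, 0.01, 0.006, 0.465], [0.011, -0.974, -0.228, -0.302], [0.003, 0.228, -0.974, 0.577], [0.0, 0.0, 0.0, 1.0]] 359.3178081523578
card [346.0, 165.0] 0.65
block [360.0, 158.0] 0.8
[ 0.82  0.41 -0.31  1.37  0.13  1.38  0.52]
```

View pics/w1.png

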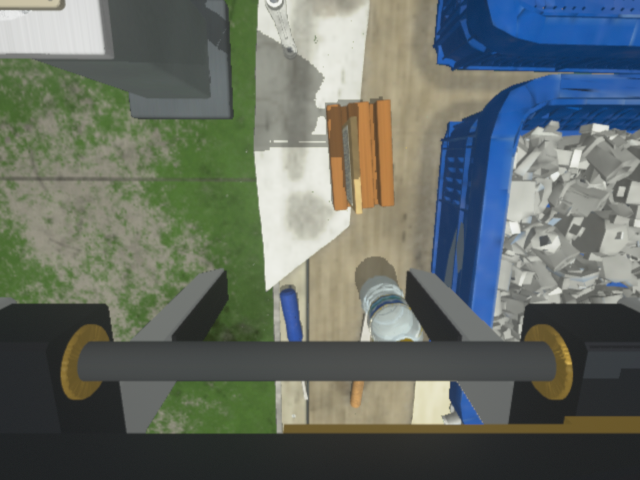

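```bash
cat >> h.py <<'E'
def T(yaw,x,y,z): 
    M=np.eye(4);M[:3,:3]=R.from_euler('z',yaw).as_matrix();M[:3,3]=x,y,z;return M
def tf(M,P): P=np.atleast_2d(P);return P@M[:3,:3].T+M[:3,3]
def box(M,lo,hi): return tf(M,[[a,b,c] for a in(lo[0],hi[0]) for b in(lo[1],hi[1]) for c in(lo[2],hi[2])])
def wire(im,m,P,col):
    p=proj(m,P)
    for i in range(8):
        for b in(1,2,4):
            if not i&b: cv2.line(im,*[tuple(int(v*16) for v in p[k]) for k in(i,i|b)],col,1,cv2.LINE_AA,4)
E
python3 - <<'E'
from h import *
m=viewer.camera_model('wrist'); c=[(327,103),(389,99),(394,206),(333,209)]
P=np.array([onz(m,p,.045) for p in c]); print(P.round(4)); ctr=P.mean(0)
d=(P[0]+P[1]-P[2]-P[3])[:2]; yaw=np.arctan2(-d[0],d[1]); print(ctr,yaw,np.linalg.norm(P[0]-P[3]),np.linalg.norm(P[0]-P[1]))
B=T(yaw,ctr[0],ctr[1],.007); np.save('B.npy',B)
im=cv2.imread('pics/w1.png'); s=cv2.imread('pics/scene.png');o=np.zeros((480,800,3),np.uint8)
C=B@T(0,-.02,0,.010)
for I,mm in((im,m),(s,viewer.camera_model('scene'))):
    wire(I,mm,box(B,(-.045,-.075,0),(.045,.075,.038)),(255,255,0)); wire(I,mm,box(C,(-.004,-.055,0),(.004,.055,.14)),(0,255,0))
o[:,:400]=cv2.resize(im[85:229,300:420],(400,480),interpolation=0);o[:,400:]=cv2.resize(s[105:201,380:460],(400,480),interpolation=0)
cv2.imwrite('pics/o1.png',o); print(C)
E
```

```text
[[ 0.4771 -0.235   0.045 ]
 [ 0.5632 -0.2295  0.045 ]
 [ 0.578  -0.3789  0.045 ]
 [ 0.4874 -0.3836  0.045 ]]
[ 0.52643436 -0.30675193  0.045     ] 0.08395542020800398 0.14900621594360072 0.08630250053063881
[[ 0.99647781 -0.08385683  0.          0.50650481]
 [ 0.08385683  0.99647781  0.         -0.30842907]
 [ 0.          0.          1.          0.017     ]
 [ 0.          0.          0.          1.        ]]
```

View pics/o1.png

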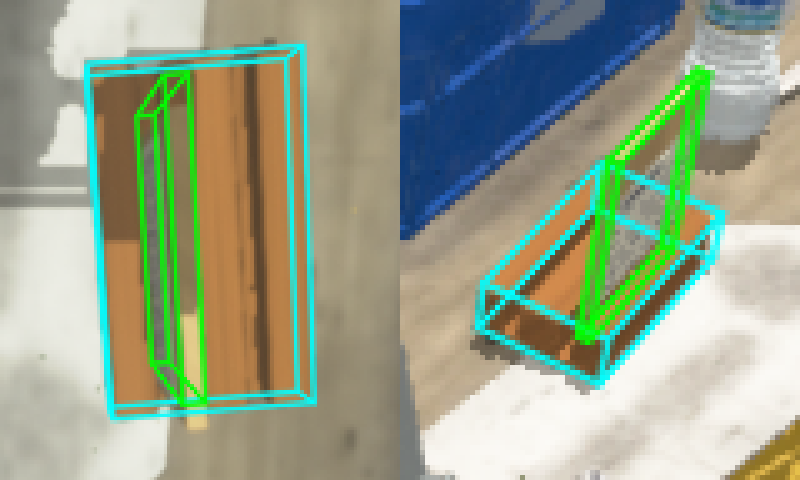

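```bash
python3 - <<'E'
from h import *
m=viewer.camera_model('wrist')
print(onz(m,(356,213.5),.157),onz(m,(362,213.5),.157))
im=cv2.imread('pics/w1.png')
im2=cv2.convertScaleAbs(im[95:225,320:375],alpha=1.6,beta=20)
s=cv2.imread('pics/scene.png')[110:200,380:460]
o=np.zeros((600,800,3),np.uint8);o[:,:254]=cv2.resize(im2,(254,600),interpolation=0);o[:540,300:780]=cv2.resize(s,(480,540),interpolation=0)
cv2.imwrite('pics/o2.png',o)
E
```

```text
[ 0.50928966 -0.37255672  0.157     ] [ 0.51636231 -0.37254045  0.157     ]
```

View pics/o2.png

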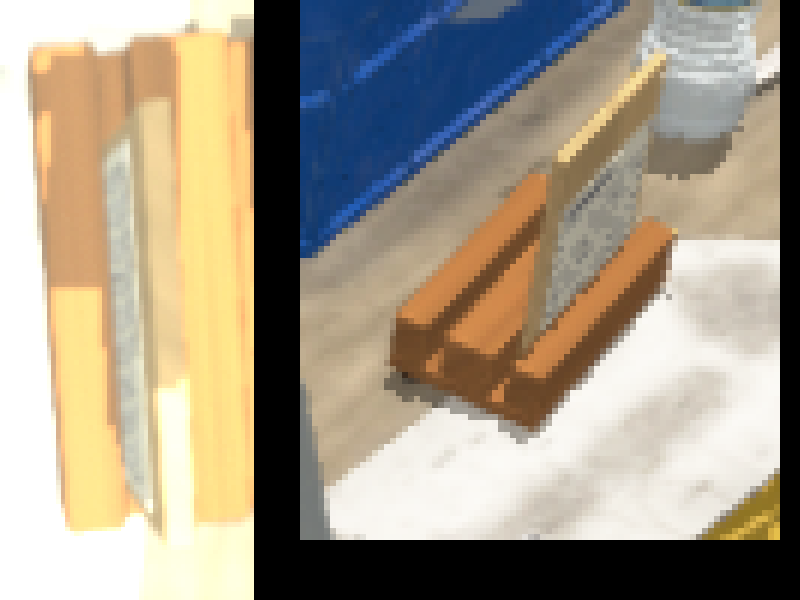

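The card's top edge runs from (353.6,116.7) to (358,212.5) in the wrist picture, which puts it about 8 mm along −y in its slot.

```bash
python3 - <<'E'
from h import *
m=viewer.camera_model('wrist')
a=onz(m,(353.6,116.7),.157);b=onz(m,(358,212.5),.157);print(a,b,np.linalg.norm(a-b),np.arctan2(-(a-b)[0]*1,(a-b)[1]),(a+b)/2)
s=env.sense();print(R.from_rotvec(s['orientation']).as_matrix().round(3).tolist(), s['tool_pos'])
M=viewer.camera_model('scene')
print(onz(M,(380+(557-300)/6,110+163/6),.157),onz(M,(380+(660-300)/6,110+60/6),.157))
E
```

```text
[ 0.50360465 -0.26419378  0.157     ] [ 0.51161249 -0.3713621   0.157     ] 0.10746708530461259 0.0745835335317211 [ 0.50760857 -0.31777794  0.157     ]
[[-0.002, 1.0, -0.001], [1.0, 0.002, -0.001], [-0.001, -0.001, -1.0]] [ 0.46185855 -0.3712412   0.3624874 ]
[ 0.50081184 -0.2541224   0.157     ] [ 0.50852544 -0.35876709  0.157     ]
```

```bash
python3 - <<'E'
from h import *
S=viewer.camera_model('scene');D=viewer.camera_model('side')
for a,b in(((372,120),(270,131)),((448,62),(267,70))): print(tri([(S,a),(D,b)]))
E
python3 -m handwheel '[{"offset":[0.05,0.05,-0.1],"delta_rot":[0,0,0.005],"gripper":1},{"offset":[0.1,0.1,-0.2],"delta_rot":[0,0,0.01],"gripper":1},{"offset":[0.2,0.2,-0.3],"delta_rot":[0,0,0.015],"gripper":1},{"offset":[0.25,0.3,-0.4],"delta_rot":[0,0,0.02],"gripper":1},{"offset":[0.3,0.35,-0.5],"delta_rot":[0,0,0.0255],"gripper":1},{"offset":[0.35,0.4,-0.6],"delta_rot":[0,0,0.0255],"gripper":1},{"offset":[0.375,0.45,-0.7],"delta_rot":[0,0,0.0255],"gripper":1},{"offset":[0.375,0.467,-0.8],"delta_rot":[0,0,0.0255],"gripper":1},{"offset":[0.375,0.467,-0.9],"delta_rot":[0,0,0.0255],"gripper":1},{"offset":[0.375,0.467,-1],"delta_rot":[0,0,0.0255],"gripper":1}]'
python3 - <<'E'
from h import *
im,m=snap('wrist','w2')
for d in models.spot_point('card','wrist')[:2]+models.recognise('card','wrist')[:2]: print(d)
E
```

```text
[ 0.61132152 -0.14321617  0.22440576]
[ 0.62682521 -0.57116878  0.21828708]
clock: 3.65
tool_pos: [0.5061, -0.3165, 0.242]
orientation: [2.131, 2.309, -0.002]
contact_force: [-0.1, -0.6, 1.0]
opening: 0.0939
grip_force: 0.0
{'location': [318.0, 212.0], 'confidence': 0.82}
{'bbox': [295.2, 139.6, 376.5, 267.2], 'confidence': 0.47}
```

View pics/w2.png

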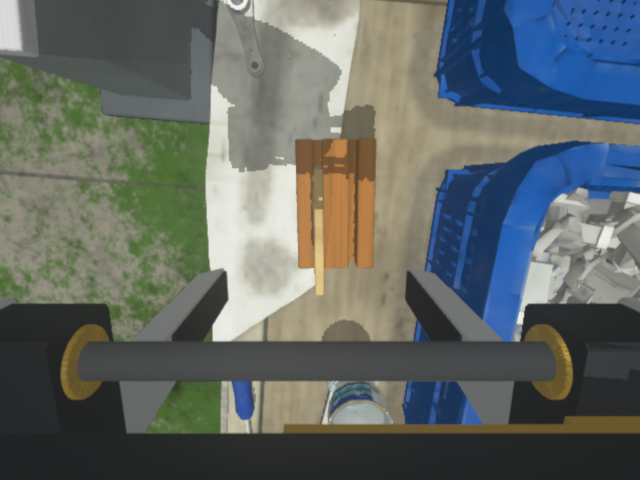

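```bash
python3 - <<'E'
from h import *
m=viewer.camera_model('wrist');im=cv2.imread('pics/w2.png').astype(int)
print(onz(m,(319,168),.157),onz(m,(319.8,295),.157))
print(im[160:176,319].tolist()); print(im[288:300,320].tolist()); print(im[250,308:332].tolist())
E
```

```text
[ 0.50383536 -0.26083714  0.157     ] [ 0.51363745 -0.37083908  0.157     ]
[[58, 94, 130], [57, 90, 122], [57, 89, 121], [56, 89, 121], [60, 91, 120], [68, 96, 117], [72, 100, 115], [73, 100, 114], [72, 99, 114], [78, 110, 126], [84, 118, 135], [85, 120, 137], [84, 119, 137], [84, 118, 136], [84, 118, 135], [82, 117, 134]]
[[135, 198, 223], [135, 199, 224], [137, 200, 225], [137, 202, 226], [138, 204, 227], [139, 202, 226], [131, 186, 214], [122, 161, 178], [121, 150, 160], [121, 148, 159], [119, 147, 157], [117, 145, 155]]
[[79, 131, 185], [78, 129, 182], [76, 127, 180], [76, 125, 178], [73, 119, 168], [76, 113, 150], [98, 137, 161], [126, 183, 212], [134, 196, 222], [134, 195, 222], [133, 195, 221], [132, 194, 220], [133, 195, 221], [132, 193, 220], [126, 185, 214], [108, 159, 190], [75, 121, 164], [72, 120, 169], [73, 123, 172], [74, 127, 178], [76, 131, 185], [77, 131, 186], [77, 130, 185], [75, 128, 182]]
```

The card's top edge runs from (319,168) to (320,295), centred at (0.509, −0.316) with yaw about 0.085. I'll descend, grip and lift.

```bash
python3 -m handwheel '[{"offset":[0.02,0.005,-0.1],"delta_rot":[0,0,0.001],"gripper":1},{"offset":[0.02,0.005,-0.22],"delta_rot":[0,0,0.001],"gripper":1},{"offset":[0.02,0.005,-0.36],"delta_rot":[0,0,0.001],"gripper":1},{"offset":[0.02,0.005,-0.5],"delta_rot":[0,0,0.001],"gripper":1},{"offset":[0.02,0.005,-0.64],"delta_rot":[0,0,0.001],"gripper":1},{"offset":[0.02,0.005,-0.78],"delta_rot":[0,0,0.001],"gripper":1},{"offset":[0.02,0.005,-0.9],"delta_rot":[0,0,0.001],"gripper":1},{"offset":[0.02,0.005,-0.975],"delta_rot":[0,0,0.001],"gripper":0.5},{"offset":[0.02,0.005,-0.975],"delta_rot":[0,0,0.001],"gripper":0},{"offset":[0.02,0.005,-0.975],"delta_rot":[0,0,0.001],"gripper":-0.5}]'
python3 -m handwheel '[{"offset":[0,0,0],"delta_rot":[0,0,0],"gripper":-1},{"offset":[0,0,0],"delta_rot":[0,0,0],"gripper":-1},{"offset":[0,0,0],"delta_rot":[0,0,0],"gripper":-1},{"offset":[0,0,0],"delta_rot":[0,0,0],"gripper":-1},{"offset":[0,0,0],"delta_rot":[0,0,0],"gripper":-1},{"offset":[0,0,0],"delta_rot":[0,0,0],"gripper":-1},{"offset":[0,0,0.05],"delta_rot":[0,0,0],"gripper":-1},{"offset":[0,0,0.12],"delta_rot":[0,0,0],"gripper":-1},{"offset":[0,0,0.2],"delta_rot":[0,0,0],"gripper":-1},{"offset":[0,0,0.28],"delta_rot":[0,0,0],"gripper":-1}]'
```

```text
clock: 4.63
tool_pos: [0.5097, -0.3144, 0.1256]
orientation: [2.124, 2.315, 0.0]
contact_force: [-0.5, -0.6, -0.6]
opening: 0.0773
grip_force: 0.0
clock: 5.47
tool_pos: [0.5099, -0.3143, 0.1605]
orientation: [2.123, 2.315, 0.0]
contact_force: [0.0, -0.4, 0.3]
opening: 0.0108
grip_force: 0.0
```

The lift began before the fingers had closed. I'll go back and close fully.

```bash
python3 -m handwheel '[{"offset":[0,0,0.04],"delta_rot":[0,0,0],"gripper":-0.4},{"offset":[0,0,0.04],"delta_rot":[0,0,0],"gripper":-0.4},{"offset":[0,0,0.04],"delta_rot":[0,0,0],"gripper":-0.4},{"offset":[0,0,0.04],"delta_rot":[0,0,0],"gripper":-0.4},{"offset":[0,0,-0.05],"delta_rot":[0,0,0],"gripper":-0.4},{"offset":[0,0,-0.15],"delta_rot":[0,0,0],"gripper":-0.4},{"offset":[0,0,-0.25],"delta_rot":[0,0,0],"gripper":-0.4},{"offset":[0,0,-0.29],"delta_rot":[0,0,0],"gripper":-0.5},{"offset":[0,0,-0.29],"delta_rot":[0,0,0],"gripper":-1},{"offset":[0,0,-0.29],"delta_rot":[0,0,0],"gripper":-1}]'
python3 -m handwheel '[{"offset":[0,0,0],"delta_rot":[0,0,0],"gripper":-1},{"offset":[0,0,0],"delta_rot":[0,0,0],"gripper":-1},{"offset":[0,0,0],"delta_rot":[0,0,0],"gripper":-1},{"offset":[0,0,0],"delta_rot":[0,0,0],"gripper":-1},{"offset":[0,0,0],"delta_rot":[0,0,0],"gripper":-1},{"offset":[0,0,0],"delta_rot":[0,0,0],"gripper":-1},{"offset":[0,0,0],"delta_rot":[0,0,0],"gripper":-1},{"offset":[0,0,0],"delta_rot":[0,0,0],"gripper":-1},{"offset":[0,0,0],"delta_rot":[0,0,0],"gripper":-1},{"offset":[0,0,0],"delta_rot":[0,0,0],"gripper":-1}]'
```

```text
clock: 6.3
tool_pos: [0.5093, -0.314, 0.1238]
orientation: [-2.122, -2.315, 0.0]
contact_force: [0.1, -0.0, 0.2]
opening: 0.0134
grip_force: 0.0
clock: 7.13
tool_pos: [0.5096, -0.3142, 0.1244]
orientation: [-2.123, -2.315, -0.0]
contact_force: [0.6, -0.3, -1.0]
opening: 0.0004
grip_force: 0.0
```

```bash
python3 - <<'E'
from h import *
im,m=snap('scene'); w,_=snap('wrist')
o=np.zeros((480,800,3),np.uint8);o[:,:400]=cv2.resize(im[80:224,360:480],(400,480),interpolation=2)[:,:,::-1];o[:,400:]=cv2.resize(w[100:400,195:445],(400,480))[:,:,::-1]
cv2.imwrite('pics/x1.png',o)
E
```

```text
(no output)
```

View pics/x1.png

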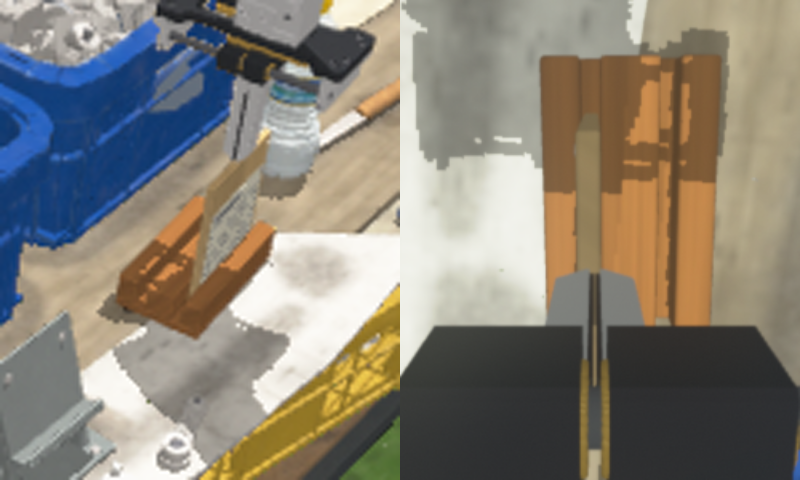

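```bash
python3 - <<'E'
from h import *
s=env.sense();t=s['tool_pos'];print(t)
S=viewer.camera_model('scene');W=viewer.camera_model('wrist')
print('scene px',proj(S,t),proj(S,t+[0,0,.019])); print('wrist px',proj(W,t),proj(W,t+[0,0,.1]))
for q in('card','card_face'):
  for c in('scene','side'):
    viewer.camera(c)
    for d in models.spot_point(q,c)[:2]+models.recognise('card',c)[:1]:print(q,c,d)
for z in(.157,.13,.12): print(z,onz(S,(360+268*.3,80+135*.3),z),onz(S,(360+205*.3,80+188*.3),z))
E
```

```text
[ 0.50959238 -0.31420353  0.12436362]
scene px [[429.97250422 135.25807288]] [[430.92935893 130.24597853]]
wrist px [[315.53187387 263.09956727]] [[315.15373003 346.06585522]]
card scene {'location': [305.7, 296.4], 'confidence': 0.48}
card scene {'bbox': [415.0, 121.4, 439.5, 163.2], 'confidence': 0.88}
card side {'location': [305.1, 158.3], 'confidence': 0.56}
card side {'location': [337.9, 285.8], 'confidence': 0.28}
card_face scene {'location': [427.8, 146.4], 'confidence': 0.93}
card_face scene {'bbox': [414.8, 121.0, 439.3, 162.7], 'confidence': 0.81}
card_face side {'location': [307.0, 140.2], 'confidence': 0.65}
card_face side {'location': [333.9, 280.1], 'confidence': 0.6}
card_face side {'bbox': [299.3, 123.8, 306.9, 166.1], 'confidence': 0.78}
0.157 [ 0.50620084 -0.35740921  0.157     ] [ 0.50586955 -0.25457447  0.157     ]
0.13 [ 0.52300441 -0.39175674  0.13      ] [ 0.52266355 -0.28595192  0.13      ]
0.12 [ 0.52922795 -0.40447804  0.12      ] [ 0.52888355 -0.29757319  0.12      ]
```

The card's still upright in its slot, with its top edge at about (588,125–270) in the wrist crop. The shut fingers missed it, so I'll rise, open fully and re-measure numerically.

```bash
python3 -m handwheel '[{"offset":[0,0,0.1],"delta_rot":[0,0,0],"gripper":-1},{"offset":[0,0,0.2],"delta_rot":[0,0,0],"gripper":-1},{"offset":[0,0,0.3],"delta_rot":[0,0,0],"gripper":-1},{"offset":[0,0,0.4],"delta_rot":[0,0,0],"gripper":1},{"offset":[0,0,0.5],"delta_rot":[0,0,0],"gripper":1},{"offset":[0,0,0.6],"delta_rot":[0,0,0],"gripper":1},{"offset":[0,0,0.7],"delta_rot":[0,0,0],"gripper":1},{"offset":[0,0,0.8],"delta_rot":[0,0,0],"gripper":1},{"offset":[0,0,0.9],"delta_rot":[0,0,0],"gripper":1},{"offset":[0,0,0.975],"delta_rot":[0,0,0],"gripper":1}]'
python3 - <<'E'
from h import *
im,m=snap('wrist','w3');s=env.sense();print(s['tool_pos'],s['opening'])
im=cv2.imread('pics/w3.png').astype(int)
for r in(220,240,260,280):print(r,[(c,im[r,c].tolist()) for c in range(300,340,2)])
print([(r,im[r,319].tolist()) for r in range(155,185,2)],[(r,im[r,319].tolist()) for r in range(280,310,2)])
im=cv2.imread('pics/w3.png');a=cv2.imread('pics/w2.png');print(cv2.absdiff(im,a)[130:300,290:380].mean())
E
```

```text
clock: 8.67
tool_pos: [0.5098, -0.3143, 0.2425]
orientation: [2.123, 2.315, 0.0]
contact_force: [0.1, 0.3, -0.3]
opening: 0.0438
grip_force: 0.0
[ 0.51079703 -0.31474473  0.24402215] 0.04744065285518837
220 [(300, [86, 144, 203]), (302, [85, 144, 202]), (304, [86, 146, 204]), (306, [80, 133, 186]), (308, [68, 101, 129]), (310, [128, 186, 214]), (312, [141, 206, 228]), (314, [141, 205, 228]), (316, [140, 203, 227]), (318, [112, 163, 191]), (320, [76, 125, 177]), (322, [80, 135, 191]), (324, [79, 135, 193]), (326, [80, 138, 196]), (328, [81, 140, 198]), (330, [80, 142, 202]), (332, [80, 141, 202]), (334, [82, 144, 208]), (336, [78, 139, 196]), (338, [80, 140, 201])]
240 [(300, [87, 145, 204]), (302, [87, 144, 204]), (304, [85, 143, 203]), (306, [80, 132, 183]), (308, [67, 99, 127]), (310, [125, 182, 211]), (312, [136, 198, 223]), (314, [133, 195, 221]), (316, [134, 193, 221]), (318, [110, 159, 186]), (320, [74, 123, 173]), (322, [78, 132, 189]), (324, [79, 136, 192]), (326, [83, 142, 203]), (328, [79, 137, 196]), (330, [79, 139, 196]), (332, [80, 140, 199]), (334, [83, 143, 204]), (336
[... 1012 characters left out ...]
 122]), (157, [59, 90, 121]), (159, [59, 90, 121]), (161, [60, 90, 121]), (163, [59, 90, 122]), (165, [66, 107, 149]), (167, [59, 91, 123]), (169, [59, 90, 119]), (171, [60, 90, 119]), (173, [62, 95, 126]), (175, [69, 111, 152]), (177, [68, 110, 152]), (179, [68, 110, 152]), (181, [68, 109, 151]), (183, [68, 110, 151])] [(280, [128, 158, 171]), (282, [125, 154, 168]), (284, [122, 152, 165]), (286, [122, 153, 167]), (288, [123, 155, 168]), (290, [123, 154, 168]), (292, [122, 154, 168]), (294, [119, 152, 166]), (296, [127, 158, 170]), (298, [129, 160, 170]), (300, [128, 158, 168]), (302, [126, 155, 166]), (304, [126, 155, 165]), (306, [126, 156, 165]), (308, [127, 157, 167])]
21.63298474945534
```

The measurements show the visible fingertips ending about 30 mm above the reported TCP: scene row 127 against 135, and the wrist depth from the 94 mm opening. The fingers therefore closed above the card, so I'll go about 20 mm deeper.

```bash
python3 -m handwheel '[{"offset":[-0.01,0,-0.1],"delta_rot":[0,0,0],"gripper":1},{"offset":[-0.01,0,-0.22],"delta_rot":[0,0,0],"gripper":1},{"offset":[-0.01,0,-0.36],"delta_rot":[0,0,0],"gripper":1},{"offset":[-0.01,0,-0.5],"delta_rot":[0,0,0],"gripper":1},{"offset":[-0.01,0,-0.64],"delta_rot":[0,0,0],"gripper":1},{"offset":[-0.01,0,-0.78],"delta_rot":[0,0,0],"gripper":0.6},{"offset":[-0.01,0,-0.9],"delta_rot":[0,0,0],"gripper":0.3},{"offset":[-0.01,0,-1],"delta_rot":[0,0,0],"gripper":0},{"offset":[-0.01,0,-1],"delta_rot":[0,0,0],"gripper":-0.2},{"offset":[-0.01,0,-1],"delta_rot":[0,0,0],"gripper":-0.2}]'
python3 -m handwheel '[{"offset":[0,0,-0.05],"delta_rot":[0,0,0],"gripper":-0.3},{"offset":[0,0,-0.1],"delta_rot":[0,0,0],"gripper":-0.4},{"offset":[0,0,-0.14],"delta_rot":[0,0,0],"gripper":-0.4},{"offset":[0,0,-0.16],"delta_rot":[0,0,0],"gripper":-0.6},{"offset":[0,0,-0.16],"delta_rot":[0,0,0],"gripper":-1},{"offset":[0,0,-0.16],"delta_rot":[0,0,0],"gripper":-1},{"offset":[0,0,-0.16],"delta_rot":[0,0,0],"gripper":-1},{"offset":[0,0,-0.16],"delta_rot":[0,0,0],"gripper":-1},{"offset":[0,0,-0.16],"delta_rot":[0,0,0],"gripper":-1},{"offset":[0,0,-0.16],"delta_rot":[0,0,0],"gripper":-1}]'
python3 - <<'E'
from h import *
im,m=snap('scene','s4');s=env.sense();print(s['tool_pos'],s['opening'],s['grip_force'])
E
```

```text
clock: 9.55
tool_pos: [0.5079, -0.3139, 0.1207]
orientation: [-2.122, -2.314, 0.0]
contact_force: [0.1, 0.1, -0.0]
opening: 0.0545
grip_force: 0.0
clock: 10.38
tool_pos: [0.5085, -0.3143, 0.1023]
orientation: [2.123, 2.315, 0.0]
contact_force: [0.3, -0.3, -0.5]
opening: 0.0076
grip_force: 30.0
[ 0.50852587 -0.31427677  0.10237943] 0.00777954743566074 29.99648004770279
```

Gripped at 30 N with a 7.7 mm opening. Now I'll lift and carry it over toward the easel.

```bash
python3 -m handwheel '[{"offset":[0,0,0.05],"delta_rot":[0,0,0],"gripper":-1},{"offset":[0,0,0.12],"delta_rot":[0,0,0],"gripper":-1},{"offset":[0,0,0.2],"delta_rot":[0,0,0],"gripper":-1},{"offset":[0,0,0.3],"delta_rot":[0,0,0],"gripper":-1},{"offset":[0,0,0.4],"delta_rot":[0,0,0],"gripper":-1},{"offset":[0,0.05,0.5],"delta_rot":[0,0,0],"gripper":-1},{"offset":[0,0.15,0.62],"delta_rot":[0,0,0],"gripper":-1},{"offset":[-0.05,0.25,0.75],"delta_rot":[0,0,0],"gripper":-1},{"offset":[-0.1,0.4,0.88],"delta_rot":[0,0,0],"gripper":-1},{"offset":[-0.15,0.5,1],"delta_rot":[0,0,0],"gripper":-1}]'
python3 -m handwheel '[{"offset":[0,0.1,0.1],"delta_rot":[0,0,0],"gripper":-1},{"offset":[-0.05,0.2,0.2],"delta_rot":[0,0,0],"gripper":-1},{"offset":[-0.1,0.3,0.3],"delta_rot":[0,0,0],"gripper":-1},{"offset":[-0.15,0.4,0.4],"delta_rot":[0,0,0],"gripper":-1},{"offset":[-0.2,0.5,0.5],"delta_rot":[0,0,0],"gripper":-1},{"offset":[-0.2,0.6,0.5],"delta_rot":[0,0,0],"gripper":-1},{"offset":[-0.2,0.7,0.5],"delta_rot":[0,0,0],"gripper":-1},{"offset":[-0.2,0.8,0.5],"delta_rot":[0,0,0],"gripper":-1},{"offset":[-0.2,0.9,0.5],"delta_rot":[0,0,0],"gripper":-1},{"offset":[-0.2,1,0.5],"delta_rot":[0,0,0],"gripper":-1}]'
python3 -m handwheel '[{"offset":[0,0.1,0],"delta_rot":[0,0,0],"gripper":-1},{"offset":[0,0.2,0],"delta_rot":[0,0,0],"gripper":-1},{"offset":[0,0.3,0],"delta_rot":[0,0,0],"gripper":-1},{"offset":[0,0.4,0],"delta_rot":[0,0,0],"gripper":-1},{"offset":[0,0.5,0],"delta_rot":[0,0,0],"gripper":-1},{"offset":[0,0.6,0],"delta_rot":[0,0,0],"gripper":-1},{"offset":[0,0.65,0],"delta_rot":[0,0,0],"gripper":-1},{"offset":[0,0.7,0],"delta_rot":[0,0,0],"gripper":-1},{"offset":[0,0.7,0],"delta_rot":[0,0,0],"gripper":-1},{"offset":[0,0.7,0],"delta_rot":[0,0,0],"gripper":-1}]'
python3 - <<'E'
from h import *
im,m=snap('wrist','w5');s=env.sense();print(s['tool_pos'],s['opening'],s['grip_force'],s['joint_pos'].round(2))
np.save('w5.npy',m['T'])
for q in('rest','easel','card'):
    for d in models.spot_point(q,'wrist')[:2]+models.recognise(q,'wrist')[:1]: print(q,d)
a=cv2.imread('pics/w5.png')[:330]; b=cv2.imread('pics/s4.png')[160:260,310:440]
o=np.zeros((600,800,3),np.uint8);o[:330,:640]=a;o[330:600,:351]=cv2.resize(b,(351,270),interpolation=2)
im,_=snap('side');c=cv2.resize(im[150:250,260:390],(351,270),interpolation=2)[:,:,::-1];o[330:600,400:751]=c
cv2.imwrite('pics/x2.png',o)
E
```

```text
clock: 11.27
tool_pos: [0.4905, -0.251, 0.224]
orientation: [-2.121, -2.318, -0.002]
contact_force: [-0.1, 0.6, -2.0]
opening: 0.0079
grip_force: 30.0
clock: 12.1
tool_pos: [0.4662, -0.1328, 0.2815]
orientation: [-2.122, -2.315, 0.001]
contact_force: [0.8, 0.3, -2.3]
opening: 0.0076
grip_force: 30.0
clock: 12.93
tool_pos: [0.4664, -0.0504, 0.2821]
orientation: [2.123, 2.316, -0.001]
contact_force: [1.1, -1.0, -1.3]
opening: 0.0079
grip_force: 30.0
[ 0.46637836 -0.05080165  0.28206404] 0.00783978386751837 29.99553233385086 [ 0.39  0.27 -0.44  1.83  0.13  1.08 -0.01]
rest {'location': [333.2, 175.5], 'confidence': 0.72}
rest {'bbox': [315.8, 132.2, 375.0, 234.6], 'confidence': 0.9}
easel {'location': [308.2, 175.0], 'confidence': 0.69}
easel {'bbox': [304.1, 123.5, 401.3, 236.1], 'confidence': 0.72}
card {'location': [313.8, 235.1], 'confidence': 0.57}
card {'bbox': [308.2, 170.5, 324.1, 402.4], 'confidence': 0.9}
```

View pics/x2.png

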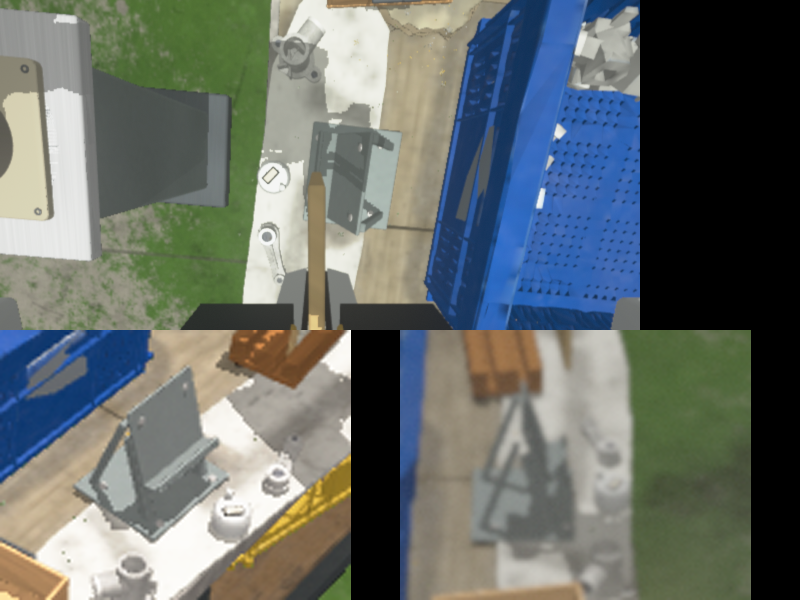

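The wrist view shows the easel base plate with corners (314,122), (401,130), (386,229) and (304,220), and the rest's top edge from (371,132) to (359,235). The counter (272,177) and link arm (270,250) are to the robot side. The card is held upright at column 315.

```bash
cat > e.py <<'E'
from h import *
from scipy.optimize import least_squares
m=viewer.camera_model('wrist'); m['T']=np.load('w5.npy')
S=viewer.camera_model('scene');D=viewer.camera_model('side')
a=onz(m,(371,132),.148);b=onz(m,(359,235),.148);print('top',a,b,np.linalg.norm(a-b),np.arctan2(-(a-b)[0],(a-b)[1]))
P=np.array([onz(m,p,.013) for p in[(314,122),(401,130),(386,229),(304,220)]]);print(P.round(4),P.mean(0))
print('rest',onz(m,(333.2,175.5),.062),tri([(m,(333.2,175.5)),(S,(374,212)),(D,(313,203))]))
# fit: x,y,yaw of easel, rest x offset
def pred(q):
    E=T(q[2],q[0],q[1],0);base=tf(E,[[0,.065,.013],[.116,.065,.013],[.116,-.065,.013],[0,-.065,.013]])
    tx=q[3]+.09*np.sin(.3)+.002; top=tf(E,[[tx,.05,.148],[tx,-.05,.148]]); o=tf(E,[[q[3],0,.062]])
    return base,top,o
def res(q):
    B,t,o=pred(q)
    return np.r_[(proj(m,np.r_[B,t])-[(314,122),(401,130),(386,229),(304,220),(371,132),(359,235)]).ravel(),.5*(proj(m,o)-(333,175.5)).ravel(),.5*(proj(S,o)-(374,212)).ravel(),.5*(proj(D,o)-(313,203)).ravel()]
r=least_squares(res,[.43,0,-.1,.04],loss='soft_l1');print(r.x.round(4),r.fun.round(1));print('rest origin',pred(r.x)[2])
np.save('q.npy',r.x)
for I,mm in(('w5',m),('s4',S)):
    im=cv2.imread(f'pics/{I}.png');q=r.x;E=T(q[2],q[0],q[1],0)
    wire(im,mm,box(E,(0,-.065,.007),(.116,.065,.013)),(0,255,0))
    M=T(q[2],*pred(q)[2][0]);M[:3,:3]=M[:3,:3]@R.from_euler('y',.3).as_matrix()
    wire(im,mm,box(M,(0,-.05,0),(.004,.05,.09)),(255,255,0));wire(im,mm,box(M,(-.022,-.05,-.004),(-.018,.05,.006)),(0,0,255))
    cv2.imwrite(f'pics/{I}o.png',im)
o=np.zeros((480,800,3),np.uint8);o[:,:400]=cv2.resize(cv2.imread('pics/w5o.png')[110:254,290:410],(400,480),interpolation=2);o[:,400:]=cv2.resize(cv2.imread('pics/s4o.png')[165:261,335:415],(400,480),interpolation=2)
cv2.imwrite('pics/x3.png',o)
E
python3 e.py
```

```text
top [0.51015516 0.03959675 0.148     ] [ 0.51014093 -0.05873411  0.148     ] 0.0983308632949686 -0.00014475221028981537
[[ 0.4549  0.0554  0.013 ]
 [ 0.5673  0.0553  0.013 ]
 [ 0.5651 -0.0754  0.013 ]
 [ 0.4521 -0.0726  0.013 ]] [ 0.50984473 -0.00932621  0.013     ]
rest [ 0.48342806 -0.00727234  0.062     ] [ 0.48384105 -0.00799545  0.04641082]
[ 0.4518 -0.0087 -0.0105  0.0299] [-1.8 -0.8  0.9  0.3  1.5 -0.2 -0.7  0.8  0.9 -1.1 -0.4  0.6 -0.7  0.7
  0.6 -2.4  0.6 -1.6]
rest origin [[ 0.48172894 -0.00904704  0.062     ]]
```

```bash
cat >> h.py <<'E'
Q=np.load('q.npy') if __import__('os').path.exists('q.npy') else None
def Mrest(tilt=.3):
    M=T(Q[2],*tf(T(Q[2],Q[0],Q[1],0),[[Q[3],0,.062]])[0]);M[:3,:3]=M[:3,:3]@R.from_euler('y',tilt).as_matrix();return M
def toolR(M): # tool z=-z, y=x
    x,y,z=M[:3,:3].T; return np.c_[-np.cross(z,x)*-1,x,-z] if np.linalg.det(np.c_[np.cross(z,x),x,-z])>0 else np.c_[-np.cross(z,x),x,-z]
def go(p,Rt):
    s=env.sense();R0=R.from_rotvec(s['orientation']);dr=(R.from_matrix(Rt)*R0.inv()).as_rotvec()/np.pi
    print('off',((p-s['tool_pos'])/.12).round(3),'rot',dr.round(4))
E
python3 - <<'E'
from h import *
M=Mrest();print(M.round(4));Rt=toolR(M);print(np.linalg.det(Rt))
for x,z in((-.007,.085+.055),(-.006,.088)):
    p=tf(M,[x,.0015,z])[0];print(p);go(p,Rt)
# card location in w5
m=viewer.camera_model('wrist');m['T']=np.load('w5.npy');s=env.sense();R0=R.from_rotvec(s['orientation']).as_matrix()
for yy in(-.055,-.05,-.06): # tool x axis = world y approx
    print(yy,[proj(m,s['tool_pos']+R0@np.array([k*.055-yy*0+(.0),0,zz])) .round(1).tolist() for k in(1,-1) for zz in(-.055,.085)])
im=cv2.imread('pics/w5.png').astype(int);print([(r,im[r,316].tolist()) for r in range(160,190,2)])
E
```

```text
[[ 0.9553  0.0105  0.2955  0.4817]
 [-0.01    0.9999 -0.0031 -0.009 ]
 [-0.2955  0.      0.9553  0.062 ]
 [ 0.      0.      0.      1.    ]]
0.9999999999999998
[ 0.51642821 -0.00790992  0.19781575]
off [ 0.417  0.355 -0.703] rot [-0.0036  0.0955 -0.0304]
[ 0.50201728 -0.00775918  0.14784273]
off [ 0.297  0.357 -1.119] rot [-0.0036  0.0955 -0.0304]
-0.055 [[[315.3, 178.6]], [[315.7, 167.9]], [[315.4, 398.2]], [[315.7, 294.4]]]
-0.05 [[[315.3, 178.6]], [[315.7, 167.9]], [[315.4, 398.2]], [[315.7, 294.4]]]
-0.06 [[[315.3, 178.6]], [[315.7, 167.9]], [[315.4, 398.2]], [[315.7, 294.4]]]
[(160, [96, 100, 94]), (162, [96, 100, 94]), (164, [97, 101, 95]), (166, [97, 101, 95]), (168, [98, 102, 96]), (170, [98, 104, 98]), (172, [85, 107, 115]), (174, [81, 108, 121]), (176, [80, 108, 122]), (178, [81, 109, 122]), (180, [80, 108, 121]), (182, [81, 107, 120]), (184, [82, 109, 122]), (186, [90, 125, 141]), (188, [92, 129, 145])]
```

```bash
python3 -m handwheel '[{"offset":[0.03,0.04,-0.06],"delta_rot":[0,0.01,-0.003],"gripper":-1},{"offset":[0.08,0.08,-0.14],"delta_rot":[-0.001,0.02,-0.006],"gripper":-1},{"offset":[0.13,0.12,-0.22],"delta_rot":[-0.001,0.03,-0.009],"gripper":-1},{"offset":[0.18,0.16,-0.3],"delta_rot":[-0.002,0.04,-0.013],"gripper":-1},{"offset":[0.23,0.2,-0.38],"delta_rot":[-0.002,0.052,-0.017],"gripper":-1},{"offset":[0.28,0.25,-0.47],"delta_rot":[-0.002,0.065,-0.021],"gripper":-1},{"offset":[0.33,0.3,-0.55],"delta_rot":[-0.003,0.077,-0.025],"gripper":-1},{"offset":[0.38,0.34,-0.63],"delta_rot":[-0.003,0.088,-0.028],"gripper":-1},{"offset":[0.417,0.37,-0.703],"delta_rot":[-0.0036,0.0955,-0.0304],"gripper":-1},{"offset":[0.417,0.37,-0.703],"delta_rot":[-0.0036,0.0955,-0.0304],"gripper":-1}]'
python3 - <<'E'
from h import *
M=Mrest();go(tf(M,[-.007,.003,.088])[0],toolR(M))
s=env.sense();print(s['contact_force'],tf(np.linalg.inv(M),s['tool_pos']))
m=viewer.camera_model('wrist');print(m['T'][:3,3])
E
```

```text
clock: 14.17
tool_pos: [0.5166, -0.0051, 0.1952]
orientation: [-2.066, -2.047, 0.312]
contact_force: [-0.5, -0.4, -1.8]
opening: 0.0078
grip_force: 30.0
off [-0.13  -0.009 -0.392] rot [-0.0003 -0.0013 -0.0003]
[-0.46711529 -0.3949961  -1.82175827] [[-0.00605481  0.0042982   0.13756318]]
[0.58179128 0.05906892 0.39953759]
```

```bash
python3 -m handwheel '[{"offset":[-0.015,-0.001,-0.04],"delta_rot":[0,-0.001,0],"gripper":-1},{"offset":[-0.03,-0.002,-0.09],"delta_rot":[0,-0.001,0],"gripper":-1},{"offset":[-0.045,-0.003,-0.14],"delta_rot":[0,-0.001,0],"gripper":-1},{"offset":[-0.06,-0.004,-0.19],"delta_rot":[0,-0.001,0],"gripper":-1},{"offset":[-0.075,-0.005,-0.24],"delta_rot":[0,-0.001,0],"gripper":-1},{"offset":[-0.09,-0.006,-0.29],"delta_rot":[0,-0.001,0],"gripper":-1},{"offset":[-0.105,-0.007,-0.33],"delta_rot":[0,-0.001,0],"gripper":-1},{"offset":[-0.12,-0.008,-0.37],"delta_rot":[0,-0.001,0],"gripper":-1},{"offset":[-0.13,-0.009,-0.392],"delta_rot":[0,-0.001,0],"gripper":-1},{"offset":[-0.13,-0.009,-0.392],"delta_rot":[0,-0.001,0],"gripper":-1}]'
python3 - <<'E'
from h import *
M=Mrest();s=env.sense();print(s['contact_force'],tf(np.linalg.inv(M),s['tool_pos']))
im,m=snap('side','d6'); print(models.spot_point('card_face','side')[:1],models.recognise('card','side')[:1],proj(m,tf(M,[-.008,0,.07])))
im,m=snap('scene','s6'); print(models.spot_point('card_face','scene')[:1],models.recognise('card','scene')[:1],proj(m,tf(M,[-.008,0,.07])))
E
```

```text
clock: 15.0
tool_pos: [0.5001, -0.007, 0.1502]
orientation: [-2.07, -2.05, 0.308]
contact_force: [-0.4, -0.4, -1.9]
opening: 0.0079
grip_force: 30.0
[-0.44783407 -0.44072116 -1.8874807 ] [[-0.0085302   0.00224368  0.08969889]]
[{'location': [308.9, 180.1], 'confidence': 0.87}] [{'bbox': [302.2, 159.2, 318.5, 210.1], 'confidence': 0.76}] [[309.99615463 180.89152676]]
[{'location': [369.8, 187.6], 'confidence': 0.87}] [{'bbox': [349.6, 154.1, 389.0, 216.7], 'confidence': 0.85}] [[373.25884411 187.48785794]]
```

```bash
python3 - <<'E'
from h import *
M=Mrest()
for c,bb in(('side',[302.2,159.2,318.5,210.1]),('scene',[349.6,154.1,389,216.7])):
    m=viewer.camera_model(c)
    for y in(-.005,0,.005):
        p=proj(m,box(M,(-.0125,y-.055,.003),(-.0045,y+.055,.143)));print(c,y,p.min(0).round(1),p.max(0).round(1),bb)
    im=cv2.imread(f'pics/{"d6" if c=="side" else "s6"}.png').astype(int)
    # white sheet extents along the line at z=.05 and bare wood at z=.125 on front face
    for z in(.05,.118):
        for yy in np.arange(-.066,.067,.004):
            u,v=proj(m,tf(M,[-.0125,yy,z]))[0];print(round(yy*1000),im[int(round(v)),int(round(u))].tolist(),end=' ') if c=='scene' else 0
        print()
E
```

```text
side -0.005 [301.1 149.2] [318.5 208.8] [302.2, 159.2, 318.5, 210.1]
side 0 [301.1 150.1] [318.6 209.8] [302.2, 159.2, 318.5, 210.1]
side 0.005 [301.1 151.1] [318.7 210.9] [302.2, 159.2, 318.5, 210.1]


scene -0.005 [355.8 153.8] [391.2 217. ] [349.6, 154.1, 389, 216.7]
scene 0 [354.6 154.7] [390.1 217.9] [349.6, 154.1, 389, 216.7]
scene 0.005 [353.4 155.6] [389.1 218.9] [349.6, 154.1, 389, 216.7]
-66 [143, 170, 188] -62 [141, 169, 186] -58 [143, 171, 189] -54 [141, 171, 189] -50 [140, 171, 188] -46 [116, 163, 195] -42 [173, 195, 204] -38 [158, 167, 169] -34 [181, 201, 206] -30 [182, 201, 209] -26 [183, 203, 211] -22 [184, 204, 211] -18 [181, 202, 208] -14 [165, 180, 184] -10 [162, 176, 181] -6 [151, 161, 165] -2 [177, 196, 203] 2 [179, 198, 204] 6 [180, 201, 207] 10 [177, 196, 202] 14 [177, 196, 202] 18 [144, 153, 157] 22 [129, 137, 140] 26 [143, 155, 159] 30 [155, 173, 177] 34 [158, 175, 180] 38 [156, 173, 178] 42 [156, 173, 178] 46 [127, 135, 137] 50 [155, 172, 177] 54 [98, 127, 149] 58 [91, 122, 146] 62 [86, 122, 147] 66 [85, 120, 144] 
-66 [144, 173, 191] -62 [135, 163, 181] -58 [135, 164, 182] -54 [133, 160, 179] -50 [118, 148, 165] -46 [109, 155, 186] -42 [107, 154, 185] -38 [105, 151, 182] -34 [103, 148, 179] -30 [105, 150, 181] -26 [105, 150, 181] -22 [103, 148, 179] -18 [109, 153, 183] -14 [115, 159, 189] -10 [108, 156, 188] -6 [104, 150, 181] -2 [104, 148, 180] 2 [87, 124, 150] 6 [82, 117, 141] 10 [84, 118, 143] 14 [80, 115, 138] 18 [84, 121, 146] 22 [87, 123, 147] 26 [86, 123, 149] 30 [85, 121, 145] 34 [86, 120, 144] 38 [85, 120, 146] 42 [85, 122, 147] 46 [85, 121, 145] 50 [88, 124, 149] 54 [85, 122, 147] 58 [83, 118, 142] 62 [80, 116, 139] 66 [99, 127, 145]
```

```bash
python3 - <<'E'
from h import *
M=Mrest();m=viewer.camera_model('scene')
print(proj(m,tf(M,[[0,-.05,.09],[0,.05,.09],[-.022,-.05,.006],[-.022,.05,.006]])).round(1),'obs 379.6,174.8  358.1,190.4  389.6,200.7')
im=cv2.imread('pics/s4.png').astype(int)
for z in(.05,.083):
    for yy in list(range(-64,-36,2))+list(range(36,64,2)):
        u,v=proj(m,tf(M,[0,yy/1000,z]))[0];print(yy,im[int(round(v)),int(round(u))].tolist(),end=' ')
    print()
E
```

```text
[[381.  171.7]
 [358.3 190.3]
 [391.5 198. ]
 [369.8 217. ]] obs 379.6,174.8  358.1,190.4  389.6,200.7
-64 [144, 173, 192] -62 [144, 173, 192] -60 [148, 180, 199] -58 [148, 180, 199] -56 [153, 181, 200] -54 [153, 181, 200] -52 [153, 181, 200] -50 [147, 177, 197] -48 [147, 177, 197] -46 [130, 143, 148] -44 [128, 134, 135] -42 [120, 123, 119] -40 [120, 123, 119] -38 [120, 123, 119] 36 [118, 119, 117] 38 [118, 119, 117] 40 [117, 119, 117] 42 [118, 121, 117] 44 [119, 121, 117] 46 [119, 121, 117] 48 [119, 121, 117] 50 [119, 121, 117] 52 [119, 122, 119] 54 [114, 118, 114] 56 [114, 118, 114] 58 [99, 102, 98] 60 [99, 102, 98] 62 [99, 102, 98] 
-64 [142, 172, 192] -62 [147, 178, 197] -60 [147, 178, 197] -58 [143, 172, 193] -56 [145, 174, 193] -54 [140, 171, 190] -52 [140, 171, 190] -50 [139, 169, 188] -48 [139, 169, 188] -46 [121, 126, 125] -44 [121, 126, 125] -42 [121, 126, 125] -40 [119, 121, 117] -38 [119, 121, 117] 36 [119, 121, 117] 38 [119, 121, 117] 40 [118, 120, 116] 42 [120, 123, 119] 44 [119, 121, 117] 46 [120, 122, 118] 48 [119, 121, 118] 50 [119, 121, 118] 52 [120, 124, 120] 54 [120, 124, 120] 56 [124, 127, 121] 58 [124, 127, 121] 60 [174, 178, 172] 62 [150, 153, 147]
```

```bash
python3 -m handwheel '[{"offset":[0,-0.01,0],"delta_rot":[0,0,0],"gripper":-1},{"offset":[0,-0.02,-0.005],"delta_rot":[0,0,0],"gripper":-1},{"offset":[0.003,-0.02,-0.01],"delta_rot":[0,0,0],"gripper":-1},{"offset":[0.006,-0.02,-0.015],"delta_rot":[0,0,0],"gripper":-1},{"offset":[0.009,-0.02,-0.02],"delta_rot":[0,0,0],"gripper":-1},{"offset":[0.009,-0.02,-0.025],"delta_rot":[0,0,0],"gripper":-1},{"offset":[0.009,-0.02,-0.03],"delta_rot":[0,0,0],"gripper":-1},{"offset":[0.009,-0.02,-0.035],"delta_rot":[0,0,0],"gripper":-1},{"offset":[0.009,-0.02,-0.042],"delta_rot":[0,0,0],"gripper":-1},{"offset":[0.009,-0.02,-0.042],"delta_rot":[0,0,0],"gripper":-1}]'
```

```text
clock: 16.13
tool_pos: [0.5015, -0.0093, 0.1456]
orientation: [-2.071, -2.051, 0.307]
contact_force: [-1.1, -0.1, -1.1]
opening: 0.0077
grip_force: 30.0
```

```bash
python3 -m handwheel '[{"offset":[0,0,-0.005],"delta_rot":[0,0,0],"gripper":-1},{"offset":[0,0,-0.01],"delta_rot":[0,0,0],"gripper":-1},{"offset":[0,0,-0.015],"delta_rot":[0,0,0],"gripper":-1},{"offset":[0,0,-0.015],"delta_rot":[0,0,0],"gripper":-1},{"offset":[0,0,-0.015],"delta_rot":[0,0,0],"gripper":-1},{"offset":[0,0,-0.015],"delta_rot":[0,0,0],"gripper":-1},{"offset":[0,0,-0.015],"delta_rot":[0,0,0],"gripper":-1},{"offset":[0,0,-0.015],"delta_rot":[0,0,0],"gripper":-1},{"offset":[0,0,-0.015],"delta_rot":[0,0,0],"gripper":-1},{"offset":[0,0,-0.015],"delta_rot":[0,0,0],"gripper":-1}]'
```

```text
clock: 16.97
tool_pos: [0.5018, -0.0096, 0.145]
orientation: [-2.072, -2.05, 0.307]
contact_force: [-1.3, -1.4, 5.9]
opening: 0.0075
grip_force: 30.0
```

```bash
python3 -m handwheel '[{"offset":[0,0,0],"delta_rot":[0,0,0],"gripper":-0.6},{"offset":[0,0,0],"delta_rot":[0,0,0],"gripper":-0.4},{"offset":[0,0,0],"delta_rot":[0,0,0],"gripper":-0.2},{"offset":[0,0,0],"delta_rot":[0,0,0],"gripper":0},{"offset":[0,0,0],"delta_rot":[0,0,0],"gripper":0},{"offset":[0,0,0],"delta_rot":[0,0,0],"gripper":0},{"offset":[0.01,0,0.04],"delta_rot":[0,0,0],"gripper":0},{"offset":[0.03,0,0.1],"delta_rot":[0,0,0],"gripper":0},{"offset":[0.06,0,0.2],"delta_rot":[0,0,0],"gripper":0},{"offset":[0.1,0,0.32],"delta_rot":[0,0,0],"gripper":0}]'
python3 -m handwheel '[{"offset":[0.03,0,0.1],"delta_rot":[0,0,0],"gripper":0},{"offset":[0.06,0,0.2],"delta_rot":[0,0,0],"gripper":0},{"offset":[0.09,0,0.3],"delta_rot":[0,0,0],"gripper":0},{"offset":[0.12,0,0.4],"delta_rot":[0,0,0],"gripper":0},{"offset":[0.12,0,0.5],"delta_rot":[0,0,0],"gripper":1},{"offset":[0.06,0.1,0.6],"delta_rot":[0,-0.02,0],"gripper":1},{"offset":[-0.02,0.25,0.7],"delta_rot":[0,-0.045,0],"gripper":1},{"offset":[-0.1,0.4,0.8],"delta_rot":[0,-0.07,0],"gripper":1},{"offset":[-0.2,0.55,0.9],"delta_rot":[0,-0.0955,0],"gripper":1},{"offset":[-0.3,0.7,1],"delta_rot":[0,-0.0955,0],"gripper":1}]'
python3 - <<'E'
from h import *
M=Mrest();s=env.sense();print(s['tool_pos'],s['joint_pos'].round(2))
for c in('side','scene'):
    im,m=snap(c,c+'7'); print(models.spot_point('card_face',c)[:1],models.recognise('card',c)[:1],proj(m,tf(M,[-.008,0,.07])))
im=cv2.imread('pics/scene7.png').astype(int)
for z in(.05,.118):
        for yy in np.arange(-.066,.067,.004):
            u,v=proj(m,tf(M,[-.008,yy,z]))[0];print(round(yy*1000),im[int(round(v)),int(round(u))].tolist(),end=' ')
        print()
E
```

```text
clock: 17.8
tool_pos: [0.5137, -0.0093, 0.183]
orientation: [-2.07, -2.05, 0.307]
contact_force: [0.3, 0.4, 0.2]
opening: 0.0473
grip_force: 0.0
clock: 18.63
tool_pos: [0.4737, 0.0755, 0.304]
orientation: [2.228, 2.211, 0.008]
contact_force: [0.4, -0.3, -0.5]
opening: 0.0835
grip_force: 0.0
[0.4737436  0.07546002 0.30396428] [ 0.14  0.26 -0.46  1.77  0.13  1.13 -0.37]
[{'location': [306.6, 178.7], 'confidence': 0.64}] [{'bbox': [300.9, 155.3, 317.3, 210.9], 'confidence': 0.89}] [[309.99615463 180.89152676]]
[{'location': [371.4, 189.3], 'confidence': 0.95}] [{'bbox': [352.5, 156.0, 386.5, 218.5], 'confidence': 0.74}] [[373.25884411 187.48785794]]
-66 [145, 174, 192] -62 [146, 174, 193] -58 [146, 176, 194] -54 [119, 166, 196] -50 [177, 199, 210] -46 [179, 201, 209] -42 [181, 201, 207] -38 [186, 207, 213] -34 [168, 183, 188] -30 [153, 164, 168] -26 [186, 206, 213] -22 [181, 202, 207] -18 [179, 198, 204] -14 [148, 162, 166] -10 [145, 158, 162] -6 [150, 161, 163] -2 [170, 185, 190] 2 [185, 205, 211] 6 [169, 185, 190] 10 [176, 192, 196] 14 [159, 168, 170] 18 [170, 186, 190] 22 [183, 202, 
[... 156 characters left out ...]
58 [83, 120, 144] 62 [92, 103, 108] 66 [104, 106, 102] 
-66 [141, 170, 188] -62 [136, 163, 182] -58 [138, 167, 185] -54 [110, 156, 188] -50 [109, 155, 187] -46 [107, 155, 188] -42 [105, 153, 185] -38 [104, 151, 182] -34 [105, 152, 183] -30 [105, 152, 184] -26 [102, 147, 178] -22 [107, 154, 186] -18 [108, 157, 189] -14 [108, 156, 189] -10 [106, 152, 183] -6 [105, 152, 183] -2 [100, 146, 175] 2 [96, 138, 166] 6 [96, 137, 166] 10 [94, 135, 162] 14 [95, 136, 165] 18 [100, 144, 173] 22 [98, 142, 170] 26 [95, 137, 166] 30 [97, 138, 167] 34 [99, 143, 173] 38 [99, 142, 169] 42 [98, 143, 173] 46 [98, 143, 173] 50 [100, 143, 173] 54 [97, 138, 168] 58 [86, 123, 148] 62 [92, 124, 146] 66 [121, 141, 154]
```

The card edges in the scene view fit a centred, leaning card within about 2 mm. On to the clip.

```bash
python3 -m handwheel '[{"offset":[0,0.1,0],"delta_rot":[0,0,0],"gripper":1},{"offset":[0,0.2,0],"delta_rot":[0,0,0],"gripper":1},{"offset":[0,0.3,0],"delta_rot":[0,0,0],"gripper":1},{"offset":[-0.05,0.4,0],"delta_rot":[0,0,0],"gripper":1},{"offset":[-0.1,0.5,0],"delta_rot":[0,0,0],"gripper":1},{"offset":[-0.1,0.6,0],"delta_rot":[0,0,0],"gripper":1},{"offset":[-0.15,0.7,0],"delta_rot":[0,0,0],"gripper":1},{"offset":[-0.2,0.8,0],"delta_rot":[0,0,0],"gripper":1},{"offset":[-0.2,0.9,0],"delta_rot":[0,0,0],"gripper":1},{"offset":[-0.2,1,0],"delta_rot":[0,0,0],"gripper":1}]'
python3 -m handwheel '[{"offset":[0,0.1,0],"delta_rot":[0,0,0],"gripper":1},{"offset":[0,0.2,0],"delta_rot":[0,0,0],"gripper":1},{"offset":[0,0.3,0],"delta_rot":[0,0,0],"gripper":1},{"offset":[0,0.4,0],"delta_rot":[0,0,0],"gripper":1},{"offset":[0,0.5,0],"delta_rot":[0,0,0],"gripper":1},{"offset":[0,0.6,0],"delta_rot":[0,0,0],"gripper":1},{"offset":[0,0.7,0],"delta_rot":[0,0,0],"gripper":1},{"offset":[0,0.8,0],"delta_rot":[0,0,0],"gripper":1},{"offset":[0,0.85,0],"delta_rot":[0,0,0],"gripper":1},{"offset":[0,0.85,0],"delta_rot":[0,0,0],"gripper":1}]'
python3 - <<'E'
from h import *
im,m=snap('wrist','w8');np.save('w8.npy',m['T']);s=env.sense();print(s['tool_pos'],s['joint_pos'].round(2),m['T'][:3,3])
for q,z in(('clip',.074),('lip_a',.034),('tray',.007)):
    for d in models.spot_point(q,'wrist')[:3]: print(q,d,onz(m,d['location'],z))
    for d in models.recognise(q,'wrist')[:2]: print(q,d)
a=cv2.imread('pics/w8.png')[:330]
cv2.imwrite('pics/w8c.png',cv2.resize(a[:, 160:560],(727,600),interpolation=2))
E
```

```text
clock: 19.77
tool_pos: [0.4545, 0.1942, 0.3013]
orientation: [-2.233, -2.208, -0.004]
contact_force: [0.0, 0.3, 0.9]
opening: 0.0939
grip_force: 0.0
clock: 20.6
tool_pos: [0.4534, 0.2986, 0.3022]
orientation: [-2.228, -2.213, -0.007]
contact_force: [-0.6, -1.4, -0.2]
opening: 0.094
grip_force: 0.0
[0.45366916 0.29737453 0.30222208] [-0.27  0.38 -0.53  1.62  0.2   1.19 -0.84] [0.454014   0.36173869 0.51650662]
clip {'location': [305.8, 186.2], 'confidence': 0.87} [0.44253486 0.3268975  0.074     ]
clip {'location': [291.8, 396.8], 'confidence': 0.64} [0.41858039 0.03315958 0.074     ]
clip {'bbox': [281.3, 164.8, 334.1, 201.8], 'confidence': 0.91}
lip_a {'location': [310.9, 181.6], 'confidence': 0.97} [0.44835557 0.32974946 0.034     ]
lip_a {'location': [303.0, 181.7], 'confidence': 0.65} [0.43786578 0.32970282 0.034     ]
lip_a {'bbox': [307.3, 161.6, 331.3, 200.5], 'confidence': 0.85}
lip_a {'bbox': [281.9, 164.5, 334.7, 202.1], 'confidence': 0.67}
tray {'location': [360.6, 201.9], 'confidence': 0.9} [0.5183286  0.29887082 0.007     ]
```

View pics/w8c.png

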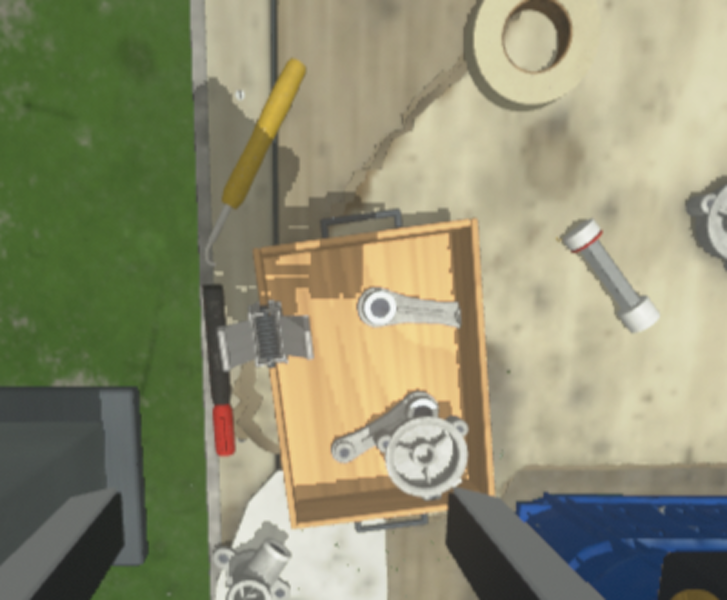

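The last view shows the clip astride the tray's front wall: barrel at crop (266,335), handle ends at (223,349) and (310,337). The wall edge runs (257,250) to (296,525).

```bash
python3 - <<'E'
from h import *
m=viewer.camera_model('wrist')
f=lambda p,z:onz(m,(160+p[0]/1.8175,p[1]/1.818),z)
a,b=f((257,250),.067),f((296,525),.067);print('wall',a,b,np.linalg.norm(a-b),'yaw',np.arctan2(-(a-b)[0],(a-b)[1]))
l,r=f((223,349),.124),f((310,337),.124);print('handles',l,r,np.linalg.norm(l-r),np.arctan2((r-l)[1],(r-l)[0]),(l+r)/2)
print('barrel top',f((266,335),.081)); s=env.sense(); print(s['tool_pos'],R.from_rotvec(s['orientation']).as_matrix().round(3).tolist())
u=(b-a)/np.linalg.norm(b-a);n=np.array([-u[1],u[0],0]);print('wall mid at clip y', a+u*((a[1]-.327)/-u[1])+n*.0025, u,n)
E
```

```text
wall [0.43869456 0.38313333 0.067     ] [0.46336841 0.18973372 0.067     ] 0.1949671932083121 yaw 0.12689410424935071
handles [0.41924108 0.32349209 0.124     ] [0.47130773 0.33005854 0.124     ] 0.052479077435271464 0.12545400165587342 [0.4452744  0.32677531 0.124     ]
barrel top [0.44407094 0.32834724 0.081     ]
[0.45410747 0.29602732 0.30245384] [[0.01, 1.0, 0.003], [1.0, -0.01, 0.003], [0.003, 0.003, -1.0]]
wall mid at clip y [0.44833593 0.32731638 0.067     ] [ 0.12655383 -0.99195974  0.        ] [0.99195974 0.12655383 0.        ]
```

```bash
python3 -m handwheel '[{"offset":[-0.01,0.03,-0.1],"delta_rot":[0,0,0.005],"gripper":1},{"offset":[-0.02,0.06,-0.2],"delta_rot":[0,0,0.01],"gripper":1},{"offset":[-0.03,0.09,-0.3],"delta_rot":[0,0,0.015],"gripper":1},{"offset":[-0.04,0.12,-0.4],"delta_rot":[0,0,0.02],"gripper":1},{"offset":[-0.05,0.15,-0.5],"delta_rot":[0,0,0.025],"gripper":1},{"offset":[-0.06,0.18,-0.6],"delta_rot":[0,0,0.03],"gripper":1},{"offset":[-0.068,0.21,-0.7],"delta_rot":[0,0,0.035],"gripper":1},{"offset":[-0.068,0.24,-0.8],"delta_rot":[0,0,0.04],"gripper":1},{"offset":[-0.068,0.258,-0.9],"delta_rot":[0,0,0.0433],"gripper":1},{"offset":[-0.068,0.258,-1],"delta_rot":[0,0,0.0433],"gripper":1}]'
python3 - <<'E'
from h import *
im,m=snap('wrist','w9');s=env.sense();print(s['tool_pos'],R.from_rotvec(s['orientation']).as_matrix()[:,1].round(3))
for d in models.recognise('clip','wrist')[:2]: print(d)
T0=T(.126,.446,.327,.074)
print(proj(m,tf(T0,[[-.027,-.013,.05],[-.027,.013,.05],[.027,-.013,.05],[.027,.013,.05],[0,0,.007]])).round(1).tolist())
for d in models.spot_point('clip','wrist')[:2]: print(d,onz(m,d['location'],.074))
E
```

```text
clock: 21.78
tool_pos: [0.4459, 0.3281, 0.1815]
orientation: [-2.075, -2.358, -0.008]
contact_force: [-0.1, -0.3, 0.1]
opening: 0.0942
grip_force: 0.0
[0.44467178 0.32651491 0.17924579] [ 0.992  0.127 -0.   ]
{'bbox': [277.7, 195.9, 351.5, 255.1], 'confidence': 0.84}
[[282.8, 258.1], [282.1, 225.3], [352.1, 258.2], [352.9, 225.4], [317.3, 230.7]]
{'location': [315.0, 227.1], 'confidence': 0.62} [0.4437254  0.32857173 0.074     ]
```

```bash
python3 -m handwheel '[{"offset":[-0.005,0.005,-0.12],"delta_rot":[0,0,0],"gripper":1},{"offset":[-0.005,0.005,-0.25],"delta_rot":[0,0,0],"gripper":1},{"offset":[-0.005,0.005,-0.38],"delta_rot":[0,0,0],"gripper":1},{"offset":[-0.005,0.005,-0.5],"delta_rot":[0,0,0],"gripper":1},{"offset":[-0.005,0.005,-0.62],"delta_rot":[0,0,0],"gripper":1},{"offset":[-0.005,0.005,-0.74],"delta_rot":[0,0,0],"gripper":1},{"offset":[-0.005,0.005,-0.84],"delta_rot":[0,0,0],"gripper":1},{"offset":[-0.005,0.005,-0.93],"delta_rot":[0,0,0],"gripper":1},{"offset":[-0.005,0.005,-0.99],"delta_rot":[0,0,0],"gripper":0.6},{"offset":[-0.005,0.005,-0.99],"delta_rot":[0,0,0],"gripper":0.3}]'
python3 -m handwheel '[{"offset":[0,0,0],"delta_rot":[0,0,0],"gripper":0},{"offset":[0,0,0],"delta_rot":[0,0,0],"gripper":-1},{"offset":[0,0,0],"delta_rot":[0,0,0],"gripper":-1},{"offset":[0,0,0],"delta_rot":[0,0,0],"gripper":-1},{"offset":[0,0,0],"delta_rot":[0,0,0],"gripper":-1},{"offset":[0,0,0],"delta_rot":[0,0,0],"gripper":-1},{"offset":[0,0,0],"delta_rot":[0,0,0],"gripper":-1},{"offset":[0,0,0],"delta_rot":[0,0,0],"gripper":-1},{"offset":[0,0,0],"delta_rot":[0,0,0],"gripper":-1},{"offset":[0,0,0],"delta_rot":[0,0,0],"gripper":-1}]'
python3 - <<'E'
from h import *
im,m=snap('scene','s10');s=env.sense();print(s['tool_pos'],s['opening'],s['grip_force'])
for q in('clip','lip_a'):
  for c in('scene','side'):
    viewer.camera(c)
    for d in models.spot_point(q,c)[:4]: print(q,c,d)
E
```

```text
clock: 22.77
tool_pos: [0.4448, 0.3277, 0.0626]
orientation: [-2.076, -2.357, -0.004]
contact_force: [0.2, 0.2, 0.7]
opening: 0.0841
grip_force: 0.0
clock: 23.6
tool_pos: [0.447, 0.3299, 0.0666]
orientation: [2.077, 2.356, 0.014]
contact_force: [-6.5, -2.1, 22.2]
opening: 0.0175
grip_force: 14.4
[0.44631635 0.32989827 0.06668899] 0.016475734717817776 30.01733511686325
clip scene {'location': [186.1, 381.9], 'confidence': 0.94}
clip scene {'location': [301.6, 287.5], 'confidence': 0.89}
clip scene {'location': [203.0, 343.9], 'confidence': 0.88}
clip side {'location': [332.6, 406.8], 'confidence': 0.98}
clip side {'location': [307.6, 368.9], 'confidence': 0.94}
clip side {'location': [334.8, 279.6], 'confidence': 0.58}
lip_a scene {'location': [192.4, 385.8], 'confidence': 0.98}
lip_a scene {'location': [309.5, 294.7], 'confidence': 0.93}
lip_a scene {'location': [209.6, 351.2], 'confidence': 0.76}
lip_a scene {'location': [194.2, 392.5], 'confidence': 0.67}
lip_a side {'location': [328.3, 409.1], 'confidence': 0.82}
lip_a side {'location': [308.8, 381.2], 'confidence': 0.72}
lip_a side {'location': [304.6, 381.6], 'confidence': 0.67}
lip_a side {'location': [324.7, 286.7], 'confidence': 0.6}
```

Squeezed to its stop: 16.5 mm opening at 30 N. Lifting it off the wall.

```bash
python3 -m handwheel '[{"offset":[0,0,0.02],"delta_rot":[0,0,0],"gripper":-1},{"offset":[0,0,0.06],"delta_rot":[0,0,0],"gripper":-1},{"offset":[0,0,0.12],"delta_rot":[0,0,0],"gripper":-1},{"offset":[0,0,0.2],"delta_rot":[0,0,0],"gripper":-1},{"offset":[0,0,0.3],"delta_rot":[0,0,0],"gripper":-1},{"offset":[0,0,0.42],"delta_rot":[0,0,0],"gripper":-1},{"offset":[0,0,0.55],"delta_rot":[0,0,0],"gripper":-1},{"offset":[0,0,0.7],"delta_rot":[0,0,0],"gripper":-1},{"offset":[0,0,0.85],"delta_rot":[0,0,0],"gripper":-1},{"offset":[0,0,1],"delta_rot":[0,0,0],"gripper":-1}]'
python3 -m handwheel '[{"offset":[0,-0.05,0.1],"delta_rot":[0,0,-0.004],"gripper":-1},{"offset":[0,-0.15,0.2],"delta_rot":[0,0,-0.008],"gripper":-1},{"offset":[0,-0.25,0.3],"delta_rot":[0,0,-0.012],"gripper":-1},{"offset":[0,-0.35,0.4],"delta_rot":[0,0,-0.016],"gripper":-1},{"offset":[0.05,-0.45,0.5],"delta_rot":[0,0,-0.02],"gripper":-1},{"offset":[0.1,-0.55,0.6],"delta_rot":[0,0,-0.024],"gripper":-1},{"offset":[0.15,-0.65,0.7],"delta_rot":[0,0,-0.028],"gripper":-1},{"offset":[0.2,-0.78,0.8],"delta_rot":[0,0,-0.032],"gripper":-1},{"offset":[0.25,-0.9,0.85],"delta_rot":[0,0,-0.036],"gripper":-1},{"offset":[0.3,-1,0.85],"delta_rot":[0,0,-0.04],"gripper":-1}]'
python3 - <<'E'
from h import *
s=env.sense();print(s['opening'],s['grip_force'],s['contact_force'],R.from_rotvec(s['orientation']).as_matrix().round(3).tolist())
Rm=R.from_rotvec(s['orientation']).as_matrix()
S,D=(viewer.camera_model(c) for c in('scene','side'))
pin=s['tool_pos']-Rm[:,2]*.0073
lips=[pin+Rm[:,2]*.038+Rm[:,1]*k for k in(-.0185,.0185)]
print(pin,proj(S,[pin]+lips).round(1).tolist(),proj(D,[pin]+lips).round(1).tolist())
for c in('scene','side'):
    snap(c,c+'11')
    for q in('clip','lip_a'):
        for d in models.spot_point(q,c)[:4]: print(q,c,np.round(d['location'],1).tolist(),round(d['confidence'],2))
M=Mrest();go(tf(M,[-.005,.001,.215])[0],toolR(M))
E
```

```text
clock: 24.88
tool_pos: [0.4449, 0.3281, 0.1849]
orientation: [-2.076, -2.357, -0.007]
contact_force: [0.5, 0.3, -1.3]
opening: 0.0164
grip_force: 30.0
clock: 25.72
tool_pos: [0.4821, 0.206, 0.2871]
orientation: [2.223, 2.218, 0.009]
contact_force: [0.3, -0.8, -0.9]
opening: 0.0167
grip_force: 30.0
0.01672807100994308 29.976035356521606 [ 0.33046372 -0.79949746 -0.8516758 ] [[0.002, 1.0, 0.005], [1.0, -0.002, 0.003], [0.003, 0.005, -1.0]]
[0.48204171 0.20595814 0.29443059] [[325.1, 187.3], [331.0, 202.7], [319.3, 195.4]] [[318.9, 176.8], [326.0, 189.3], [311.2, 189.5]]
clip scene [190.9, 381.9] 0.96
clip scene [200.9, 342.9] 0.73
clip scene [323.8, 192.5] 0.6
clip scene [412.4, 208.6] 0.37
lip_a scene [206.5, 347.8] 0.88
lip_a scene [330.1, 205.8] 0.65
lip_a scene [190.1, 385.9] 0.62
lip_a scene [320.3, 196.5] 0.5
clip side [334.7, 404.2] 0.94
clip side [307.5, 369.9] 0.84
lip_a side [332.0, 412.2] 0.74
lip_a side [304.9, 382.2] 0.66
lip_a side [322.0, 191.6] 0.62
lip_a side [329.2, 408.5] 0.62
off [ 0.503 -1.814 -0.135] rot [-0.0007  0.096  -0.004 ]
```

```bash
python3 -m handwheel '[{"offset":[0.02,-0.08,0],"delta_rot":[0,0.005,0],"gripper":-1},{"offset":[0.04,-0.18,0],"delta_rot":[0,0.01,0],"gripper":-1},{"offset":[0.06,-0.28,0],"delta_rot":[0,0.015,0],"gripper":-1},{"offset":[0.08,-0.38,0],"delta_rot":[0,0.02,0],"gripper":-1},{"offset":[0.1,-0.48,0],"delta_rot":[0,0.025,0],"gripper":-1},{"offset":[0.13,-0.58,0.02],"delta_rot":[0,0.03,0],"gripper":-1},{"offset":[0.16,-0.68,0.04],"delta_rot":[0,0.035,0],"gripper":-1},{"offset":[0.19,-0.78,0.06],"delta_rot":[0,0.04,0],"gripper":-1},{"offset":[0.22,-0.87,0.08],"delta_rot":[0,0.045,-0.002],"gripper":-1},{"offset":[0.25,-0.95,0.1],"delta_rot":[0,0.05,-0.004],"gripper":-1}]'
python3 -m handwheel '[{"offset":[0.02,-0.09,0],"delta_rot":[0,0.005,0],"gripper":-1},{"offset":[0.04,-0.18,0],"delta_rot":[0,0.01,0],"gripper":-1},{"offset":[0.06,-0.27,0],"delta_rot":[0,0.015,0],"gripper":-1},{"offset":[0.08,-0.36,0],"delta_rot":[0,0.02,0],"gripper":-1},{"offset":[0.1,-0.45,0],"delta_rot":[0,0.025,0],"gripper":-1},{"offset":[0.14,-0.54,0],"delta_rot":[0,0.03,0],"gripper":-1},{"offset":[0.18,-0.63,-0.04],"delta_rot":[0,0.035,0],"gripper":-1},{"offset":[0.21,-0.72,-0.08],"delta_rot":[0,0.04,0],"gripper":-1},{"offset":[0.24,-0.81,-0.12],"delta_rot":[0,0.044,0],"gripper":-1},{"offset":[0.25,-0.864,-0.16],"delta_rot":[0,0.046,0],"gripper":-1}]'
cat > c.py <<'E'
from h import *
M=Mrest();s=env.sense();Rm=R.from_rotvec(s['orientation']).as_matrix();t=s['tool_pos'];print('rest-frame tcp',tf(np.linalg.inv(M),t).round(4),s['opening'],s['contact_force'].round(1))
pin=t-Rm[:,2]*.0073; lips=[pin+Rm[:,2]*.038+Rm[:,1]*k for k in(-.0185,.0185)]
top=tf(M,[[-.004,-.055,.14],[-.004,0,.14],[-.004,.055,.14]])
for c in('wrist','scene','side'):
    im,m=snap(c,c+str(int(s['clock']*10)))
    print(c,'pin,lips pred',proj(m,[pin]+lips).round(1).tolist(),'card top',proj(m,top).round(1).tolist())
    for q in('clip','lip_a','card_face'):
        for d in models.spot_point(q,c)[:4]: print('  ',q,np.round(d['location'],1).tolist(),round(d['confidence'],2))
    for d in models.recognise('card',c)[:1]+models.recognise('clip',c)[:3]: print('  bb',np.round(d['bbox'],1).tolist(),round(d['confidence'],2))
go(tf(M,[-.005,.001,.1547])[0],toolR(M))
E
python3 c.py
```

```text
clock: 26.85
tool_pos: [0.5109, 0.0946, 0.2972]
orientation: [-2.15, -2.128, 0.163]
contact_force: [0.2, -0.2, -0.3]
opening: 0.0161
grip_force: 30.0
clock: 27.68
tool_pos: [0.5417, -0.0115, 0.277]
orientation: [-2.073, -2.045, 0.31]
contact_force: [0.4, -0.9, -1.0]
opening: 0.0168
grip_force: 30.0
rest-frame tcp [[-0.0063 -0.0018  0.2231]] 0.016849905606410073 [ 0.4 -0.9 -1. ]
wrist pin,lips pred [[315.4, 265.3], [289.2, 249.2], [342.0, 249.1]] card top [[318.7, 292.8], [318.5, 231.4], [318.2, 164.6]]
   clip [315.7, 265.2] 0.68
   lip_a [287.6, 250.3] 0.68
   lip_a [338.4, 248.7] 0.56
   card_face [312.4, 218.7] 0.77
   card_face [316.2, 263.3] 0.28
  bb [313.3, 163.3, 324.5, 229.2] 0.62
  bb [287.1, 216.3, 348.3, 327.3] 0.65
scene pin,lips pred [[362.8, 135.5], [370.8, 149.6], [360.1, 147.2]] card top [[380.3, 155.6], [367.8, 165.6], [354.7, 175.9]]
   clip [188.6, 383.1] 0.98
   clip [359.7, 137.7] 0.8
   clip [201.3, 346.6] 0.6
   lip_a [192.2, 386.9] 0.93
   lip_a [207.9, 349.0] 0.91
   lip_a [368.5, 152.4] 0.82
   lip_a [193.1, 392.9] 0.71
   card_face [369.9, 188.7] 0.77
   card_face [363.7, 135.5] 0.5
  bb [351.8, 155.4, 389.3, 217.2] 0.94
  bb [351.7, 113.8, 377.3, 155.7] 0.91
  bb [186.9, 320.2, 219.0, 359.1] 0.71
  bb [171.8, 358.9, 205.8, 394.1] 0.61
side pin,lips pred [[292.5, 135.2], [303.0, 144.8], [290.4, 148.3]] card top [[301.3, 151.7], [301.6, 162.1], [301.9, 173.0]]
   clip [305.0, 368.7] 0.94
   clip [331.6, 404.7] 0.89
   clip [293.4, 137.1] 0.72
   lip_a [302.2, 378.8] 0.8
   lip_a [300.4, 146.0] 0.72
   lip_a [330.2, 415.7] 0.71
   lip_a [327.8, 409.3] 0.62
   card_face [310.6, 179.6] 0.57
  bb [301.6, 152.8, 317.7, 209.8] 0.9
  bb [293.1, 352.3, 316.3, 390.0] 0.97
  bb [322.0, 382.0, 342.9, 416.4] 0.69
  bb [286.9, 133.4, 304.9, 143.7] 0.65
off [-0.154  0.008 -0.559] rot [-0.0002  0.0005  0.0005]
```

The wrist view agrees with the model for clip, lips and card top to within about 2 mm. Descending along the card.

```bash
python3 -m handwheel '[{"offset":[0.02,0.01,-0.005],"delta_rot":[0,0.0005,0],"gripper":-1},{"offset":[0.012,0.021,-0.04],"delta_rot":[0,0.0005,0],"gripper":-1},{"offset":[-0.002,0.021,-0.085],"delta_rot":[0,0.0005,0],"gripper":-1},{"offset":[-0.016,0.021,-0.13],"delta_rot":[0,0.0005,0],"gripper":-1},{"offset":[-0.03,0.021,-0.175],"delta_rot":[0,0.0005,0],"gripper":-1},{"offset":[-0.044,0.021,-0.22],"delta_rot":[0,0.0005,0],"gripper":-1},{"offset":[-0.058,0.021,-0.265],"delta_rot":[0,0.0005,0],"gripper":-1},{"offset":[-0.07,0.021,-0.305],"delta_rot":[0,0.0005,0],"gripper":-1},{"offset":[-0.08,0.021,-0.335],"delta_rot":[0,0.0005,0],"gripper":-1},{"offset":[-0.08,0.021,-0.335],"delta_rot":[0,0.0005,0],"gripper":-1}]'
python3 c.py | grep -v "0.9[0-9]$"
```

```text
clock: 29.42
tool_pos: [0.5308, -0.0071, 0.2374]
orientation: [-2.071, -2.046, 0.31]
contact_force: [-0.2, 0.5, -0.3]
opening: 0.0167
grip_force: 30.0
rest-frame tcp [[-0.0049  0.0025  0.1821]] 0.016689952540290896 [-0.2  0.5 -0.3]
wrist pin,lips pred [[314.9, 266.6], [288.8, 250.4], [341.2, 250.4]] card top [[316.5, 318.5], [316.4, 249.8], [316.3, 174.1]]
   clip [314.8, 264.4] 0.59
   clip [288.4, 248.8] 0.5
   lip_a [290.8, 248.3] 0.76
   lip_a [339.3, 248.2] 0.76
  bb [313.1, 169.0, 323.6, 320.3] 0.67
  bb [262.8, 55.9, 315.3, 119.8] 0.54
scene pin,lips pred [[364.2, 150.1], [372.0, 163.8], [361.5, 161.2]] card top [[380.3, 155.6], [367.8, 165.6], [354.7, 175.9]]
   clip [201.1, 343.3] 0.86
   clip [363.6, 150.4] 0.78
   lip_a [206.7, 347.4] 0.79
   lip_a [193.7, 386.6] 0.66
   lip_a [193.9, 392.3] 0.65
   lip_a [370.5, 163.6] 0.63
  bb [334.0, 196.3, 393.6, 240.4] 0.69
  bb [353.9, 131.1, 377.4, 168.3] 0.77
  bb [189.0, 323.9, 217.4, 358.3] 0.71
  bb [177.0, 361.0, 205.5, 395.9] 0.64
side pin,lips pred [[296.6, 148.3], [306.9, 157.6], [294.5, 161.0]] card top [[301.3, 151.7], [301.6, 162.1], [301.9, 173.0]]
   clip [304.5, 370.9] 0.72
   clip [296.2, 152.8] 0.67
   lip_a [304.4, 158.4] 0.79
   lip_a [329.5, 409.0] 0.73
   lip_a [334.9, 417.7] 0.6
   lip_a [305.4, 384.2] 0.58
   card_face [308.5, 180.3] 0.68
  bb [303.3, 155.7, 317.5, 208.5] 0.61
  bb [288.2, 135.6, 306.7, 166.0] 0.66
  bb [291.6, 353.2, 316.3, 386.5] 0.6
off [-0.074 -0.013 -0.224] rot [-0.0002 -0.      0.0006]
```

```bash
python3 -m handwheel '[{"offset":[0.012,-0.004,-0.01],"delta_rot":[0,0,0],"gripper":-1},{"offset":[0.006,-0.008,-0.035],"delta_rot":[0,0,0],"gripper":-1},{"offset":[-0.003,-0.008,-0.065],"delta_rot":[0,0,0],"gripper":-1},{"offset":[-0.012,-0.008,-0.095],"delta_rot":[0,0,0],"gripper":-1},{"offset":[-0.021,-0.008,-0.125],"delta_rot":[0,0,0],"gripper":-1},{"offset":[-0.03,-0.008,-0.155],"delta_rot":[0,0,0],"gripper":-1},{"offset":[-0.039,-0.008,-0.185],"delta_rot":[0,0,0],"gripper":-1},{"offset":[-0.047,-0.008,-0.21],"delta_rot":[0,0,0],"gripper":-1},{"offset":[-0.05,-0.008,-0.22],"delta_rot":[0,0,0],"gripper":-1},{"offset":[-0.05,-0.008,-0.22],"delta_rot":[0,0,0],"gripper":-1}]'
python3 c.py | grep -v "0.9[0-9]$"
```

```text
clock: 31.15
tool_pos: [0.5253, -0.0079, 0.2114]
orientation: [-2.071, -2.046, 0.31]
contact_force: [0.0, 0.5, -1.2]
opening: 0.0164
grip_force: 30.0
rest-frame tcp [[-0.0026  0.0016  0.1556]] 0.016440565161943095 [ 0.   0.5 -1.2]
wrist pin,lips pred [[315.1, 266.6], [288.9, 250.4], [341.4, 250.4]] card top [[313.3, 334.0], [313.0, 258.6], [312.7, 174.7]]
   clip [315.9, 264.6] 0.69
   lip_a [339.7, 248.3] 0.66
  bb [306.1, 168.9, 320.4, 337.0] 0.71
  bb [284.7, 217.7, 349.4, 325.8] 0.7
  bb [305.1, 168.7, 319.6, 336.1] 0.16
scene pin,lips pred [[365.5, 158.4], [373.2, 171.9], [362.8, 169.2]] card top [[380.3, 155.6], [367.8, 165.6], [354.7, 175.9]]
   clip [365.1, 158.9] 0.86
   clip [190.6, 380.7] 0.8
   clip [201.9, 343.1] 0.66
   clip [412.8, 209.8] 0.6
   lip_a [194.1, 389.4] 0.77
   lip_a [369.4, 173.0] 0.71
   lip_a [207.3, 349.1] 0.67
   lip_a [206.8, 350.0] 0.62
  bb [354.0, 158.7, 386.9, 216.1] 0.6
  bb [356.3, 138.4, 379.3, 175.9] 0.71
  bb [332.0, 198.4, 394.1, 242.4] 0.66
  bb [187.2, 320.9, 216.7, 356.7] 0.63
side pin,lips pred [[298.7, 156.0], [308.8, 165.1], [296.6, 168.4]] card top [[301.3, 151.7], [301.6, 162.1], [301.9, 173.0]]
   clip [305.2, 367.8] 0.77
   clip [331.9, 406.6] 0.74
   clip [297.7, 158.1] 0.56
   lip_a [332.0, 413.4] 0.76
   lip_a [326.9, 407.9] 0.73
   lip_a [303.2, 380.0] 0.69
   lip_a [294.8, 169.3] 0.54
  bb [301.9, 162.5, 314.0, 207.4] 0.89
  bb [293.2, 354.1, 315.3, 389.8] 0.84
  bb [322.4, 381.0, 343.5, 416.0] 0.66
  bb [290.2, 142.7, 309.5, 171.2] 0.62
off [-0.024 -0.005 -0.004] rot [-0.0002 -0.      0.0005]
```

The clip straddles the card with no contact. One small 1 mm centring nudge and a last numeric check.

```bash
python3 -m handwheel '[{"offset":[-0.002,0,0],"delta_rot":[0,0,0],"gripper":-1},{"offset":[-0.005,0,0.001],"delta_rot":[0,0,0],"gripper":-1},{"offset":[-0.009,0,0.002],"delta_rot":[0,0,0],"gripper":-1},{"offset":[-0.009,0,0.002],"delta_rot":[0,0,0],"gripper":-1},{"offset":[-0.009,0,0.002],"delta_rot":[0,0,0],"gripper":-1},{"offset":[-0.009,0,0.002],"delta_rot":[0,0,0],"gripper":-1},{"offset":[-0.009,0,0.002],"delta_rot":[0,0,0],"gripper":-1},{"offset":[-0.009,0,0.002],"delta_rot":[0,0,0],"gripper":-1},{"offset":[-0.009,0,0.002],"delta_rot":[0,0,0],"gripper":-1},{"offset":[-0.009,0,0.002],"delta_rot":[0,0,0],"gripper":-1}]'
python3 - <<'E'
from h import *
im,m=snap('wrist','w20');im=cv2.cvtColor(im,cv2.COLOR_RGB2HSV).astype(int)
for r in(205,240,244,248):print(r,[(c,*im[r,c].tolist()) for c in range(280,352,3)])
for d in models.spot_point('lip_a','wrist')[:3]+models.recognise('card','wrist')[:1]+models.recognise('clip','wrist')[:1]:print(d)
s=env.sense();print(s['contact_force'],s['opening'],s['grip_force'])
E
```

```text
clock: 32.88
tool_pos: [0.5245, -0.0079, 0.212]
orientation: [-2.071, -2.046, 0.309]
contact_force: [-0.4, -0.5, -1.1]
opening: 0.0167
grip_force: 30.0
205 [(280, 43, 12, 144), (283, 41, 14, 147), (286, 35, 18, 185), (289, 34, 7, 241), (292, 34, 7, 240), (295, 34, 9, 239), (298, 54, 13, 190), (301, 69, 18, 142), (304, 73, 19, 186), (307, 74, 18, 184), (310, 22, 70, 143), (313, 20, 92, 150), (316, 20, 92, 150), (319, 20, 93, 150), (322, 28, 31, 114), (325, 69, 16, 110), (328, 70, 20, 117), (331, 73, 15, 116), (334, 75, 13, 116), (337, 71, 17, 117), (340, 75, 18, 116), (343, 73, 16, 115), (346, 73, 16, 115), (349, 71, 18, 115)]
240 [(280, 34, 7, 240), (283, 34, 9, 240), (286, 35, 16, 207), (289, 35, 12, 125), (292, 39, 15, 122), (295, 30, 10, 122), (298, 30, 10, 122), (301, 30, 13, 119), (304, 35, 11, 134), (307, 36, 11, 117), (310, 35, 13, 117), (313, 35, 13, 117), (316, 30, 10, 122), (319, 35, 12, 126), (322, 40, 12, 129), (325, 35, 11, 135), (328, 30, 10, 133), (331, 36, 11, 118), (334, 30, 11, 118), (337, 36, 11, 121), (340, 30, 11, 119), (343, 36, 11, 119), (346, 48, 10, 129), (34
[... 605 characters left out ...]
 144), (298, 30, 13, 121), (301, 30, 11, 118), (304, 36, 10, 124), (307, 70, 9, 82), (310, 68, 12, 83), (313, 83, 12, 86), (316, 83, 12, 86), (319, 83, 12, 84), (322, 78, 16, 82), (325, 80, 10, 78), (328, 30, 10, 123), (331, 36, 11, 117), (334, 30, 11, 118), (337, 30, 11, 120), (340, 35, 13, 119), (343, 30, 11, 120), (346, 64, 12, 151), (349, 76, 18, 183)]
{'location': [342.7, 248.4], 'confidence': 0.79}
{'location': [290.0, 247.6], 'confidence': 0.72}
{'location': [320.3, 222.3], 'confidence': 0.66}
{'bbox': [308.4, 170.7, 323.2, 334.6], 'confidence': 0.73}
{'bbox': [287.4, 219.4, 348.3, 328.2], 'confidence': 0.95}
[-1.11353285  0.80065221 -0.93931066] 0.016609595823871635 29.97653156518936
```

```bash
python3 -c "
from cell import job
print(job.close_job())"
```

```text
the job is handed in; nothing more can be done
None
```

I handed the job in at about 33 s. The card stands in the middle of the ledge, printed side out, leaning on the rest. The arm is holding the clip squeezed wide open over the middle of its top edge, with the jaws about 15 mm down on each side and no contact measured; the hand-in call gave no verdict.

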